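Mount the honing carriage on its bent guide rod

TASK

Thread the honing carriage (brass bush with a wooden grip above and a grey stone below) onto the free end of the bent steel guide rod, slide it round the bend, turning it to follow the rod, and push it home against the red collar with a firm push of about 10 newtons. The rod was bent by hand, so feel your way and never load the rod or collar with more than 20 newtons. Let go and leave the carriage hanging against the collar, and do not shift the other tools on the bench.

Things in the scene. Friction and masses are not known exactly. Their poses are not given: they have to be found in the camera images.
- carriage_grip (a point): Centre of the carriage's wooden grip, a flat tab 24 mm (x) by 11 mm (y) by 42 mm tall, pinched across y. This point is 82 mm above the carriage's underside (the grip spans 61 to 103 mm) and 38 mm straight above the bore's axis. x along the bore, z up. The carriage is the same after a half turn about z.
- carriage_bore (a point): Centre of the bore of the carriage's brass bush, 44 mm above the underside; x along the bore, z up. The bush is 16 mm long, 24 mm outside, the through bore 13 mm in diameter (1.5 mm clear all round on the rod). The carriage's weight sits below the bore, so on the rod it hangs upright.
- carriage: The loose honing carriage, about 160 g, standing upright on the bench at the start; 24 mm long (x), 30 mm wide (y), 103 mm tall. From below: grey stone 24 x 30 x 24 mm, brass neck, brass bush, narrow neck, wooden grip. Origin at the centre of its underside.
- guide: Fixed jig: a level steel rod, 10 mm thick, axis 100 mm above the bench, held at one end by a grey post (26 x 30 mm, 124 mm high) on a foot 90 x 90 x 14 mm. Origin: centre of the bend, at bench level, z up. From its free end the rod runs 60 mm straight, then clockwise (from above) round a bend of 75 degrees, radius 120 mm, to (0, 120) mm, then along +x to the post's near face at x = 92 mm.
- rod_tip (a point): The point of the rod's free end; x points along the rod towards the bend, z up. The last 12 mm taper from 10 mm to 3 mm in diameter.
- bend_start (a point): Point on the rod's axis where the bend begins, 60 mm from the free end (in the guide's frame at 165 degrees from x towards y); x along the rod, onwards. The bend was made by hand: between its ends the rod wanders in the level plane up to 8 mm in or out of the nominal arc, up to 0.2 rad off its direction. The straights and the height are true.
- bend_end (a point): Point on the rod's axis where the bend ends and the last straight begins; x along the rod, on towards the collar and the post.
- collar: Red stop collar, 19 mm in diameter, 10 mm long, clamped immovably on the last straight, 50 to 75 mm past the end of the bend (this varies). Origin at its centre on the rod's axis; x along the rod towards the post. The bush is home when its end face touches the collar's near face: the bore's centre is then 13 mm before the collar's centre.
- loose_tin: Bystander, to be left alone: round open tin of yellow wax, 61 mm across, 18 mm high; origin under its centre.
- loose_chisel: Bystander, to be left alone: chisel with a reddish-brown handle, 79 x 183 x 23 mm; origin under its centre.
- loose_chisel2: Bystander, to be left alone: chisel with a black handle, 135 x 129 x 30 mm; origin under its centre.
- offcut_b: Bystander, to be left alone: small pine offcut, 58 x 50 x 12 mm; origin under its centre.
Mind the look-alikes: they are no part of the job. Of the things like the carriage, leave any that is green; of the rest the smaller one is meant.

How it is judged:
On the way, in this order (a step that is already met when the one before it is completed fails the run):
1. the carriage is threaded on the rod's first straight (bore centre 20 mm or more behind the tip, on the axis within 3 mm) (x of carriage_bore in the frame of rod_tip between 0.02 and 0.065 m and y of carriage_bore in the frame of rod_tip between -0.003 and 0.003 m and z of carriage_bore in the frame of rod_tip between -0.003 and 0.003 m), for 0.05 s.
2. the carriage has come round the bend onto the last straight (x of carriage_bore in the frame of bend_end between 0 and 0.065 m and y of carriage_bore in the frame of bend_end between -0.003 and 0.003 m and z of carriage_bore in the frame of bend_end between -0.003 and 0.003 m), for 0.05 s.
3. the carriage is pressed against the collar with more than 5 N for 0.2 s (contact force between carriage and collar above 5 N), for 0.2 s.
At the end, for the whole second after the job is handed in: The carriage hangs on the last straight of the rod, grip up (within 0.3 rad), its bush against the collar (gap at most 2.5 mm), let go and at rest (x of carriage_bore in the frame of collar between -0.0155 and -0.011 m and y of carriage_bore in the frame of collar between -0.004 and 0.004 m and z of carriage_bore in the frame of collar between -0.004 and 0.004 m and angle between the x axis of carriage_bore and the x axis of collar, either way round below 0.2 rad and angle between carriage_bore's own z axis and vertical below 0.3 rad and linear speed of carriage below 0.02 m/s and contact force between the fingers and carriage below 0.1 N); the robot touches nothing.
It fails at once if the rod or its stand is loaded with more than 20 N (contact force between guide and anything else above 20 N).
It fails at once if the collar is loaded with more than 20 N (contact force between collar and anything else above 20 N).
It fails at once if another thing on the bench is shifted by more than 15 mm (distance of any of loose_tin, loose_chisel, loose_chisel2, offcut_b from where it was at the start of the episode above 0.015 m).
It also fails if it takes over 72 s, if anything falls off the work surface, if the arm or the gripper's body presses on something with over 40 N, if the wrist force passes 120 N, or if a joint passes its speed limit or range.

ROBOT

A 6-joint arm with a two-finger parallel gripper is mounted at the origin on a cart in front of the work surface, level with it; the furniture and walls round the work are solid. World frame = base frame: x ahead of the robot, y to its left, z up, the work surface at z = 0. Lengths are in m, angles in rad, forces in N, time in s.
With the tool pointing down it reaches from about 0.25 to 0.85 m from the base axis. Payload 12.5 kg.
Tool frame: the origin (TCP) lies on the centre line of the jaws, within the pads' length; the fingertips stand 22 mm ahead of it and the grasp point (between the pads) lies 3 mm ahead of it; z points along the fingers, y is the direction in which the jaws open and shut (so a half turn about z gives the same grasp; the last joint's range is limited). The gripper opens to 93 mm and grips with 3 to 60 N. Pads are 15 mm wide; open, the fingers measure 128 mm over their backs; the gripper's body (75 mm by 188 mm) begins 65 mm behind the grasp point.
Start: joints at [1.094, 0.351, 1.652, -0, 1.139, -0.085], TCP at [0.21, 0.508, 0.241] pointing down, gripper open.
Joint ranges: [-2.75, 2.75], [-0.79, 2.1], [0.01, 2.65], [-1.57, 4.71], [0.07, 3.14], [-2.87, 2.87]. Speed limits (rad/s): [2.22, 2.22, 2.79, 3.14, 3.14, 3.14].

INTERFACE

Orientations are given as a unit quaternion [w, x, y, z].
In Python, from workcell import env, eyes gives the robot as it stands.
- The arm moves only by the tool step_arm, never from a script. Its arguments are lists of equal length, an entry for each row: "gripper": the closure in counts, from 0 (fully open) to 255 (shut); "offset": the shift along the world's x, y, z in mm, a list of three; "turn": the turn about the world's z in rad. In form: {"gripper": [gripper, ...], "offset": [[x, y, z], ...], "turn": [turn, ...]}. A call has 1 to 5 rows; each row shifts and turns the commanded pose from where the row before left it; what a row does not reach is not made up. A row lasts 1/12 s, in which the tool goes at most 41.7 mm and 7.16 degrees, less where a joint would pass 70% of its speed; a pose out of reach is approached as far as the arm can. A call is refused whole if a number of a shift passes 41.7 or a number of a turn 0.125, either way. A call with a gripper value outside its range is refused whole. The fingers move at their own pace and stop on an object; "force" is the grip in N (left out, the last holds). Time passes only in rows, so rows that do not move let the fingers close. It gives the time, the measured TCP pose, the force and the opening at its end, in the units of the state.
- env.observe(): the state, without advancing time (a new reading comes with each control period).
- eyes.camera(name): name is "side" or "top"; returns a dict with "color" (480x640x3 uint8, blue, green, red), "K" (3x3 intrinsics, pixels), "k1" (the pictures are not rectified: a ray, as slopes to the right and down, at radius r is drawn at 1 + k1 r^2 times it, then the intrinsics apply), "camera_from_world" (4x4, takes a point from world to camera coordinates). Camera axes: x right, y down, z forward; pixel columns grow to the right and rows downward; lengths in m; the calibration is good to about 2 mm. A picture is of the moment at which its call begins. There is no depth.
- env.hand_in(): hands the job in, once; it reports no verdict.
The state is a dict: "time": time; "joint_pos": joint angles; "joint_vel": joint speeds; "joint_efforts": joint torques, N m; "eef_pos": TCP position; "tcp_rot": TCP orientation; "force": force on the tool from outside, world axes, zero at the start; "ft_torque": the same for the moment, N m; "width": opening from 0.0 (shut) to 1.0 (fully open).
Only numpy, scipy, OpenCV 4.12 (cv2) and the standard library are available. Lean on these libraries where they do the work, as an engineer would, in place of code of your own. Each camera call takes 0.05 s, during which the arm holds its last target.

## Working session

There is one attempt and no reset: what is moved stays moved. The work goes in short steps, Python scripts to look and compute and a tool call to move; the robot and the scene stay as the last step left them, time stands still between calls to the robot, and variables do not carry over. Pictures are saved under pics/ and viewed, and the job is handed in when it is done.

Besides the shell and the picture viewer there is one more tool, called after ">>>" by a JSON object that holds its "name" and its "arguments", one argument or row to a line. step_arm: Moves the arm, as the interface text tells. Its arguments: {"type":"object","properties":{"gripper":{"type":"array","items":{"type":"number"}},"offset":{"type":"array","items":{"type":"array","items":{"type":"number"}}},"turn":{"type":"array","items":{"type":"number"}},"force":{"type":"number"}},"required":["gripper","offset","turn"]}

```bash
mkdir -p pics; ls; python3 - <<'E'
from workcell import env, eyes
import cv2
print(env.observe())
for n in("top","side"):
    c=eyes.camera(n); cv2.imwrite(f"pics/{n}0.png",c["color"]); print(n,c["K"],c["k1"],c["camera_from_world"])
E
```

```text
pics
{'time': 0.0, 'joint_pos': array([ 1.09441924e+00,  3.51225878e-01,  1.65240152e+00, -4.35876281e-05,
        1.13906587e+00, -8.46062885e-02]), 'joint_vel': array([-0.00131093, -0.00096647, -0.00046413, -0.00011208,  0.00034808,
       -0.00130906]), 'joint_efforts': array([-3.58070451e-03, -4.97333300e+01, -2.85235763e+01,  6.95701386e-02,
        2.59672181e-02, -9.79294555e-05]), 'eef_pos': array([0.20985448, 0.50806494, 0.24011566]), 'tcp_rot': array([-1.33326048e-04,  1.94626093e-01,  9.80877352e-01, -5.34283262e-04]), 'force': array([-0.1373212 , -0.32825225,  0.17062514]), 'ft_torque': array([-0.03000749, -0.03214218,  0.04139403]), 'width': 1.0016155765348445}
top [[588.93480849   0.         321.93419645]
 [  0.         588.93480849 251.48791421]
 [  0.           0.           1.        ]] 0.059090153745326716 [[-0.01031907 -0.99994083  0.00344151  0.04171941]
 [-0.99346445  0.00986086 -0.11371525  0.53247835]
 [ 0.11367458 -0.00459246 -0.99350742  1.36688294]
 [ 0.          0.          0.          1.        ]]
side [[442.3313511    0.         317.8616902 ]
 [  0.         442.3313511  239.19908865]
 [  0.           0.           1.        ]] -0.06761787266857128 [[ 0.84970543 -0.52725284  0.00226346 -0.40997124]
 [-0.32504207 -0.52719886 -0.7851172   0.24495977]
 [ 0.41514857  0.66638263 -0.61934309  0.70094604]
 [ 0.          0.          0.          1.        ]]
```

View pics/top0.png

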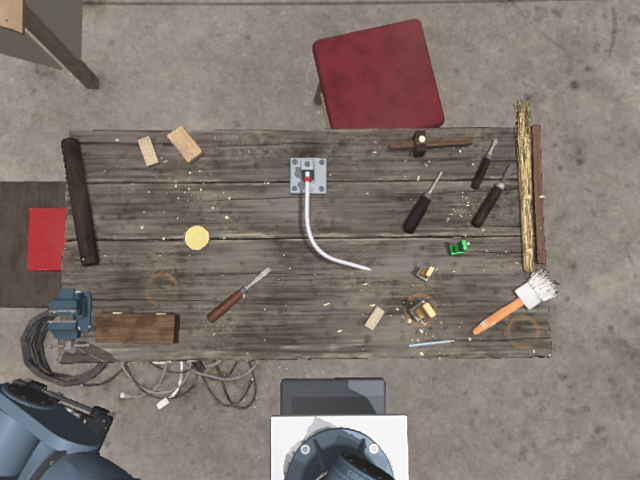

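View pics/side0.png

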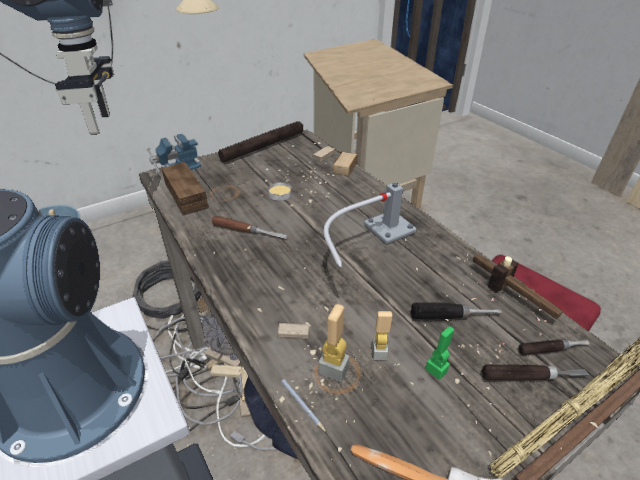

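The top picture shows the rod from its tip at (371,269) to the collar at (307,180). The small carriage is at about (427,272), the bigger look-alike at (424,311) and the green one at (459,246). I'll zoom in.

```bash
python3 - <<'E'
import cv2
a=cv2.imread("pics/top0.png"); 
cv2.imwrite("pics/top0a.png",cv2.resize(a[230:330,350:480],None,fx=6,fy=6,interpolation=cv2.INTER_CUBIC))
cv2.imwrite("pics/top0b.png",cv2.resize(a[150:280,280:400],None,fx=4.6,fy=4.6,interpolation=cv2.INTER_CUBIC))
b=cv2.imread("pics/side0.png")
cv2.imwrite("pics/side0a.png",cv2.resize(b[290:390,310:440],None,fx=6,fy=6,interpolation=cv2.INTER_CUBIC))
cv2.imwrite("pics/side0b.png",cv2.resize(b[170:280,310:430],None,fx=5.4,fy=5.4,interpolation=cv2.INTER_CUBIC))
E
```

```text
(no output)
```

View pics/top0a.png

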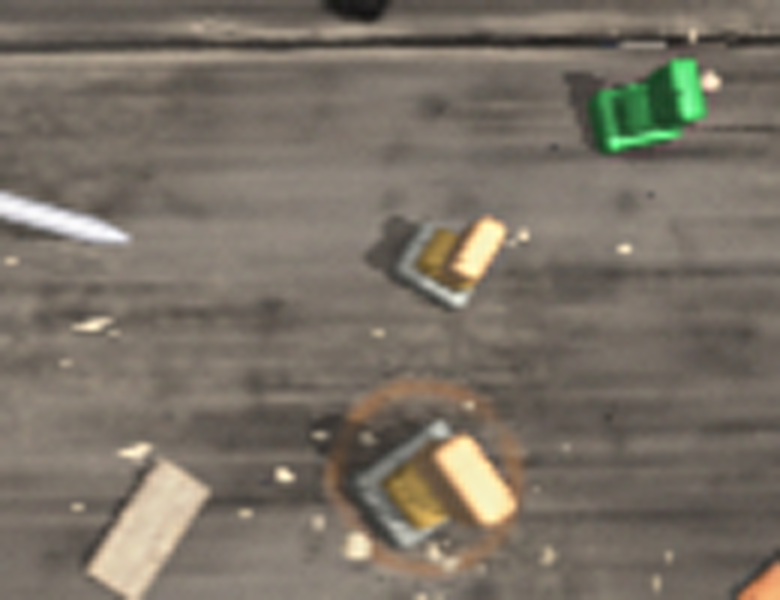

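View pics/top0b.png

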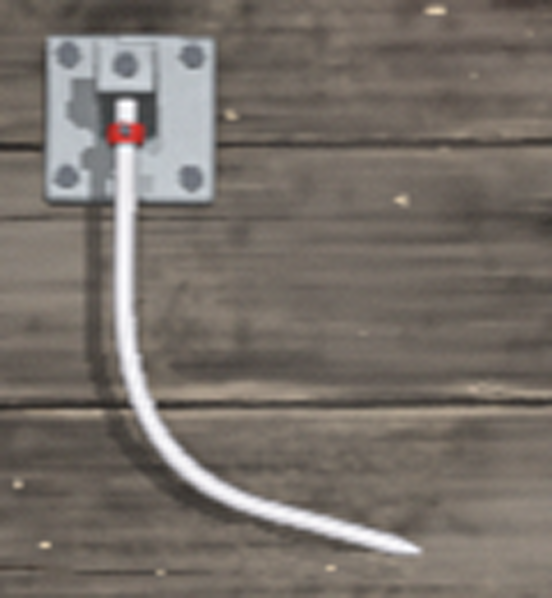

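View pics/side0a.png

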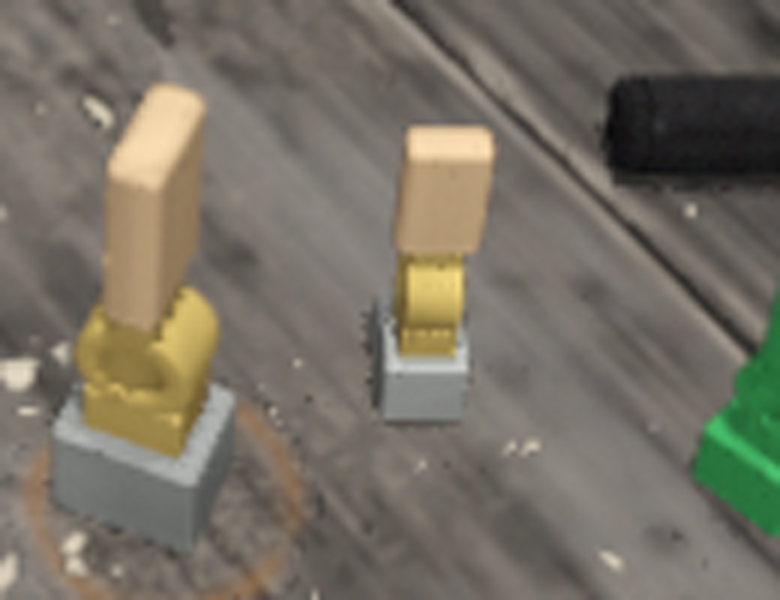

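View pics/side0b.png

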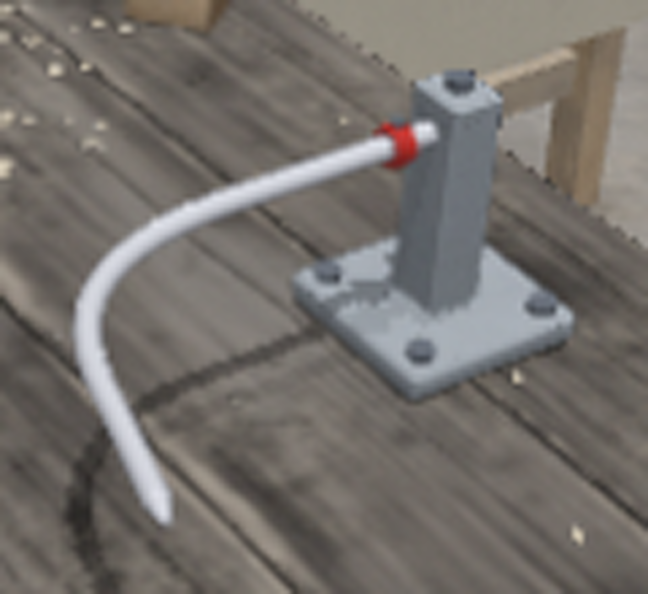

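```bash
cat > h.py <<'E'
import numpy as np, cv2
from workcell import env, eyes
def grab(n,save=None):
    c=eyes.camera(n)
    if save: cv2.imwrite(f"pics/{save}.png",c["color"])
    return c
def proj(c,P):
    P=np.atleast_2d(P); T=c["camera_from_world"]
    q=P@T[:3,:3].T+T[:3,3]; s=q[:,:2]/q[:,2:]
    s=s*(1+c["k1"]*(s**2).sum(1,keepdims=True))
    return s@c["K"][:2,:2].T+c["K"][:2,2]
def back(c,uv,z):
    uv=np.atleast_2d(uv).astype(float); d=(uv-c["K"][:2,2])/np.diag(c["K"])[:2]
    s=d.copy()
    for _ in range(20): s=d/(1+c["k1"]*(s**2).sum(1,keepdims=True))
    T=c["camera_from_world"]; R=T[:3,:3]; o=-R.T@T[:3,3]
    r=np.c_[s,np.ones(len(s))]@R
    return o+r*((z-o[2])/r[:,2])[:,None]
def rodmodel(p,s):
    # nominal rod point at arclength s from tip; p=(gx,gy,yaw)
    R=.12;L=R*np.deg2rad(75);s=np.asarray(s,float)
    a=np.deg2rad(165)-np.clip((s-.06)/R,0,np.deg2rad(75))
    x=R*np.cos(a);y=R*np.sin(a)
    b=np.deg2rad(165); t0=np.array([np.sin(b),-np.cos(b)])
    e=np.minimum(s-.06,0); x=x+e*t0[0]; y=y+e*t0[1]
    f=np.maximum(s-.06-L,0); x=x+f
    c,n=np.cos(p[2]),np.sin(p[2])
    return np.c_[p[0]+c*x-n*y,p[1]+n*x+c*y]
E
python3 - <<'E'
from h import *
from scipy.optimize import least_squares
T=grab("top");S=grab("side")
# rod in top
hsv=cv2.cvtColor(T["color"],cv2.COLOR_BGR2HSV)
m=((hsv[...,1]<45)&(hsv[...,2]>175)).astype(np.uint8)
m[:,:295]=0;m[:,380:]=0;m[:172]=0;m[278:]=0
n,l,st,_=cv2.connectedComponentsWithStats(m); print(st)
cv2.imwrite("pics/m.png",m*255)
# carriage
def tz(X,o): return (np.array(X,float)+.5)/6-.5+np.array(o)
top=[((485,215),(-12,5.5,103)),((507,232),(-12,-5.5,103)),((475,282),(12,-5.5,103)),((450,268),(12,5.5,103)),((400,268),(12,15,24)),((432,222),(-12,15,24)),((460,308),(12,-15,0))]
E
```

```text
[[     0      0    640    480 306411]
 [   306    172      3      5     14]
 [   305    172     66     98    726]
 [   295    177      5     16     46]
 [   303    189      1      3      3]]
```

View pics/m.png

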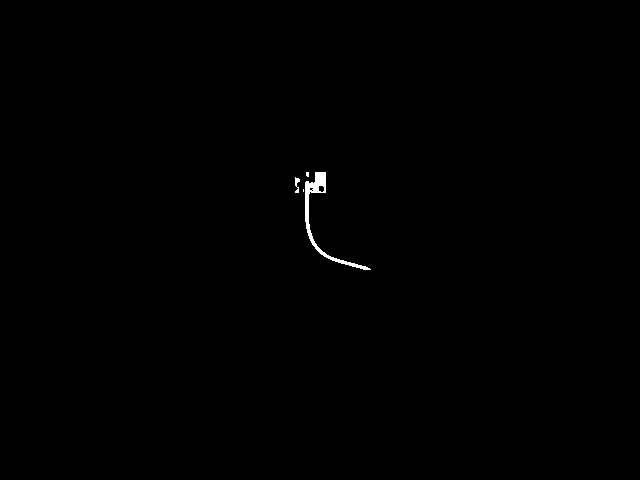

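```bash
cat > rod.py <<'E'
from h import *
from scipy.optimize import least_squares
from scipy.ndimage import map_coordinates
def white(c):
    b=c["color"].astype(float); return b.min(2)
def measure(c,XY,nrm,half=.016,n=65):
    """lateral offset (m) of bright ridge along nrm in level plane z=.1"""
    w=white(c); t=np.linspace(-half,half,n); out=[]
    for P,q in zip(XY,nrm):
        pts=np.c_[P+t[:,None]*q,np.full(n,.1)]
        uv=proj(c,pts); v=map_coordinates(w,[uv[:,1],uv[:,0]],order=1)
        thr=(v.max()+np.median(v))/2
        i=v.argmax(); a=i
        while a>0 and v[a-1]>thr:a-=1
        b=i
        while b<n-1 and v[b+1]>thr:b+=1
        lo=t[a]-(t[1]-t[0])*((v[a]-thr)/(v[a]-v[a-1]) if a>0 else 0)
        hi=t[b]+(t[1]-t[0])*((v[b]-thr)/(v[b]-v[b+1]) if b<n-1 else 0)
        out.append((( lo+hi)/2,hi-lo))
    return np.array(out)
def normals(p,s):
    d=(rodmodel(p,s+1e-4)-rodmodel(p,s-1e-4))/2e-4
    return np.c_[-d[:,1],d[:,0]]
E
python3 - <<'E'
from rod import *
T=grab("top");S=grab("side")
tip=back(T,[[371.2,269.3]],.1)[0]; e=back(T,[[307,183]],.1)[0]; mid=back(T,[[307,205]],.1)[0]
col=back(T,[[307,179]],.1); print(tip,e,mid,col)
yaw=np.arctan2(*(e-mid)[[1,0]])
p0=np.array([0,0,yaw]); p0[:2]=tip[:2]-rodmodel(p0,[0])[0]
L=.12*np.deg2rad(75)
for name,c in(("top",T),("side",S)):
    p=p0.copy()
    for k in range(6):
        s=np.r_[np.linspace(.014,.055,12),np.linspace(.06+L+.005,.06+L+.04,12)]
        X=rodmodel(p,s);N=normals(p,s);m=measure(c,X,N)
        tgt=X+m[:,:1]*N
        # only lateral residuals -> fit p linear
        f=lambda q:((tgt-rodmodel(q,s))*N).sum(1)
        p=least_squares(f,p,x_scale=[.01,.01,.1],loss="soft_l1",f_scale=.001).x
    print(name,p,"resid mm",np.round(f(p)*1e3,1),"w",np.round(m[:,1]*1e3,1))
    s=np.linspace(.05,.06+L+.01,22);X=rodmodel(p,s);N=normals(p,s);m=measure(c,X,N)
    print(" bend off",np.round(m[:,0]*1e3,1))
    print(" tip",rodmodel(p,[0]),proj(c,np.c_[rodmodel(p,[0]),.1]), "end",rodmodel(p,[.06+L]))
E
```

```text
[ 0.48355198 -0.07353744  0.1       ] [0.68250634 0.06909772 0.1       ] [0.63157215 0.06949117 0.1       ] [[0.69180678 0.06902528 0.1       ]]
top [ 0.6152402  -0.04902185 -0.02687907] resid mm [-0.  -0.1  0.  -0.1 -0.  -0.   0.  -0.   0.1 -0.1  0.1  0.1 -0.  -0.
  0.   0.1  0.1  0.1  0.1  0.1  0.1  0.1 -0.3 -0.3] w [7.2 7.6 6.9 7.6 6.7 7.9 7.1 7.9 7.8 8.1 8.  7.3 8.4 8.2 8.2 8.1 8.3 8.1
 8.3 8.2 8.3 8.4 9.6 9.1]
 bend off [ 0.   0.2  0.6  1.2  2.5  3.8  4.8  5.8  6.7  7.   6.7  6.3  5.7  4.7
  3.6  2.7  1.9  0.8  0.4 -0.1 -0.1 -0. ]
 tip [[ 0.48312455 -0.07237683]] [[370.68667094 269.49483988]] end [[0.6184653  0.07093481]]
side [ 0.61693264 -0.04839221 -0.01955294] resid mm [ 0.  -0.1 -0.2 -0.2 -0.2 -0.   0.1  0.1  0.1  0.   0.1  0.2  0.1  0.1
  0.1  0.2 -0.2  0.1  0.1  0.  -0.1 -0.2 -0.2 -0.1] w [ 8.6  8.6  9.   9.2  8.8  8.5  8.   8.4  8.5  8.5  8.6  9.4 10.4 10.6
 10.7 10.4 10.5 10.2 11.  10.5 10.4 11.2 10.2 10.7]
 bend off [ 0.1  0.2  0.4  1.2  2.   3.2  4.7  5.6  6.3  6.7  6.6  6.2  5.8  4.9
  4.1  3.4  2.   1.7  0.4  0.2 -0.2 -0. ]
 tip [[ 0.48499164 -0.07271446]] [[340.58265214 265.51925845]] end [[0.61927884 0.07158485]]
```

```bash
cat > car.py <<'E'
from rod import *
BOX=[(12,15,0,24),(7,8,24,34),(8,12,32,56),(5,4,54,62),(12,5.5,61,103)]
def boxpts(p,b):
    sx,sy,z0,z1=b; P=np.array([(x*sx,y*sy,z) for z in(z0,z1) for x,y in((-1,-1),(1,-1),(1,1),(-1,1))])/1e3
    c,s=np.cos(p[2]),np.sin(p[2]); z=p[3] if len(p)>3 else 0
    return np.c_[p[0]+c*P[:,0]-s*P[:,1],p[1]+s*P[:,0]+c*P[:,1],P[:,2]+z]
def fill(c,p,boxes,sc=4,roi=None):
    x0,y0,x1,y1=roi; im=np.zeros(((y1-y0)*sc,(x1-x0)*sc),np.uint8)
    for b in boxes:
        uv=(proj(c,boxpts(p,b))-[x0,y0]+.5)*sc-.5
        cv2.fillConvexPoly(im,cv2.convexHull(np.round(uv*16).astype(np.int32)),255,cv2.LINE_AA,4)
    return cv2.resize(im,(x1-x0,y1-y0),interpolation=cv2.INTER_AREA)/255.
def gripmask(c,roi):
    x0,y0,x1,y1=roi; h=cv2.cvtColor(c["color"][y0:y1,x0:x1],cv2.COLOR_BGR2HSV)
    return ((h[...,0]>8)&(h[...,0]<20)&(h[...,1]>75)&(h[...,2]>165)).astype(float)
def draw(c,p,boxes,out,roi,sc=6):
    x0,y0,x1,y1=roi
    im=cv2.resize(c["color"][y0:y1,x0:x1],None,fx=sc,fy=sc,interpolation=cv2.INTER_CUBIC)
    for b in boxes:
        uv=np.round((proj(c,boxpts(p,b))-[x0,y0]+.5)*sc-.5).astype(int)
        for i,j in((0,1),(1,2),(2,3),(3,0),(4,5),(5,6),(6,7),(7,4),(0,4),(1,5),(2,6),(3,7)):
            cv2.line(im,tuple(map(int,uv[i])),tuple(map(int,uv[j])),(255,0,255),1)
    cv2.imwrite("pics/%s.png"%out,im)
E
cat > carfit.py <<'E'
from car import *
from scipy.optimize import minimize
T=grab("top");S=grab("side")
RT=(405,255,445,290);RS=(360,300,405,370)
def tz(X,o): return (np.array(X,float)+.5)/6-.5+np.array(o)
c0=back(T,[tz((478,248),(350,230))],.103)[0]; print(c0)
masks={}
gs={"t":gripmask(T,RT),"s":gripmask(S,RS)}
for k in gs: print(k,gs[k].sum()); cv2.imwrite(f"pics/g{k}.png",cv2.resize(gs[k]*255,None,fx=6,fy=6,interpolation=cv2.INTER_NEAREST))
def cost(p,w):
    e=0
    if "t" in w: e+=abs(fill(T,p,BOX[4:],roi=RT)-gs["t"]).sum()
    if "s" in w: e+=abs(fill(S,p,BOX[4:],roi=RS)-gs["s"]).sum()
    return e
for w in("t","s","ts"):
    best=None
    for yaw in np.linspace(-1.57,1.5,10):
        r=minimize(lambda q:cost(q*[1e-3,1e-3,.1],w),np.array([c0[0]*1e3,c0[1]*1e3,yaw*10]),method="Nelder-Mead",options=dict(initial_simplex=np.array([c0[0]*1e3,c0[1]*1e3,yaw*10])+np.array([[0,0,0],[4,0,0],[0,4,0],[0,0,2]])))
        if best is None or r.fun<best.fun: best=r
    print(w,best.x*[1e-3,1e-3,.1],best.fun)
p=best.x*[1e-3,1e-3,.1]
draw(T,p,[BOX[0],BOX[4]],"ct",RT,14);draw(S,p,[BOX[0],BOX[4]],"cs",RS,8)
a=cv2.imread("pics/ct.png");b=cv2.imread("pics/cs.png")
H=max(a.shape[0],b.shape[0]);pad=lambda x:cv2.copyMakeBorder(x,0,H-x.shape[0],0,0,0)
o=np.hstack([pad(a),pad(b)]);o=cv2.resize(o,None,fx=.8,fy=.8);print(o.shape);cv2.imwrite("pics/cfit.png",o)
E
python3 carfit.py
```

```text
[ 0.47843745 -0.20289761  0.103     ]
t 23.0
s 226.0
t [ 0.4789122  -0.20618174 -0.71183538] 69.95686274509804
s [ 0.47807428 -0.20881039  0.34101607] 112.46274509803922
ts [ 0.478798   -0.20807691  0.33741113] 193.31764705882352
(448, 736, 3)[ WARN:0@3.624] global loadsave.cpp:1063 imwrite_ Unsupported depth image for selected encoder is fallbacked to CV_8U.
```

```bash
python3 - <<'E'
import cv2,numpy as np
L=[cv2.resize(cv2.imread(f"pics/{n}.png"),(260,420)) for n in("gt","gs","cfit")]
cv2.imwrite("pics/v1.png",np.hstack(L))
for f,r in(("top0",(405,255,445,290)),("side0",(360,300,405,370))):
    a=cv2.imread(f"pics/{f}.png"); h=cv2.cvtColor(a,cv2.COLOR_BGR2HSV)
    pts=[(430,271),(428,274),(431,269)] if f=="top0" else [(384,313),(382,325),(380,330)]
    for u,v in pts: print(f,u,v,h[v,u],h[v,u+0])
E
```

```text
top0 430 271 [ 27  56 248] [ 27  56 248]
top0 428 274 [ 27  55 253] [ 27  55 253]
top0 431 269 [ 28  53 248] [ 28  53 248]
side0 384 313 [ 18  73 246] [ 18  73 246]
side0 382 325 [ 17  90 179] [ 17  90 179]
side0 380 330 [ 18  90 178] [ 18  90 178]
```

View pics/v1.png

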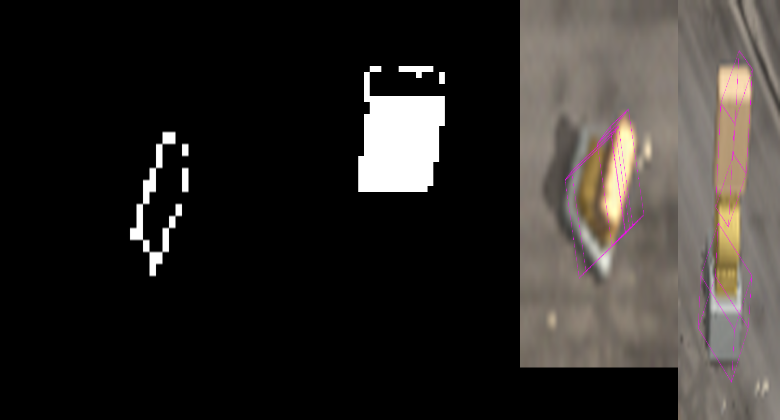

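View pics/cfit.png

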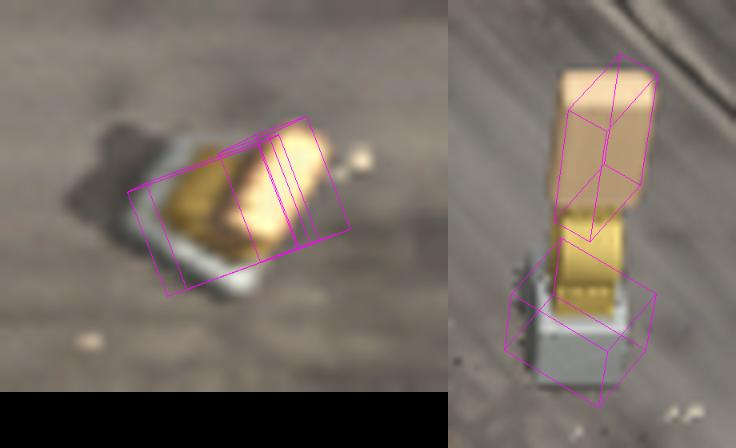

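```bash
python3 - <<'E'
s=open("car.py").read()
s=s.replace('((h[...,0]>8)&(h[...,0]<20)&(h[...,1]>75)&(h[...,2]>165))','((h[...,0]>8)&(h[...,0]<32)&(h[...,1]>35)&(h[...,1]<115)&(h[...,2]>160))')
open("car.py","w").write(s)
E
sed -i 's/for k in gs: print/for k in gs:\n  n,l,st,_=cv2.connectedComponentsWithStats(gs[k].astype(np.uint8)); gs[k]=(l==1+st[1:,4].argmax()).astype(float); print/' carfit.py
python3 carfit.py 2>/dev/null
```

```text
[ 0.47843745 -0.20289761  0.103     ]
t 57.0
s 287.0
t [ 0.48087737 -0.20746287 -0.80562692] 33.35294117647059
s [ 0.48003348 -0.20525655 -0.76222683] 68.7372549019608
ts [ 0.47976881 -0.20566462 -0.75965988] 103.41176470588235
(448, 736, 3)
```

View pics/cfit.png

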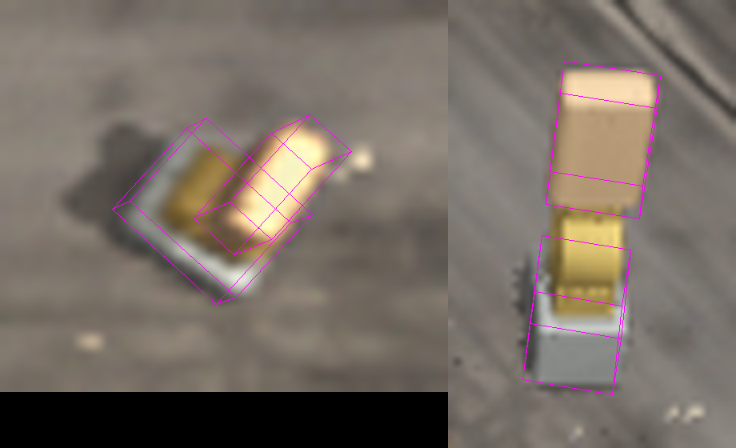

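```bash
cat > ptfit.py <<'E'
from car import *
T=grab("top");S=grab("side")
tz=lambda X,o:(np.array(X,float)+.5)/6-.5+np.array(o)
A=[(T,(350,230),(485,215),(12,5.5,103)),(T,(350,230),(507,232),(12,-5.5,103)),(T,(350,230),(475,282),(-12,-5.5,103)),(T,(350,230),(450,268),(-12,5.5,103)),
(T,(350,230),(400,268),(-12,15,24)),(T,(350,230),(432,222),(12,15,24)),(T,(350,230),(458,308),(-12,-15,0))]
o=(310,290)
B=[(S,o,(380,417),(-12,-15,0)),(S,o,(460,421),(12,-15,0)),(S,o,(384,357),(-12,-15,24)),(S,o,(468,361),(12,-15,24)),(S,o,(395,247),(-12,-5.5,61)),(S,o,(478,253),(12,-5.5,61)),(S,o,(408,127),(-12,5.5,103)),(S,o,(493,129),(12,5.5,103))]
def res(p,Q):
    c,s=np.cos(p[2]),np.sin(p[2]);r=[]
    for C,of,px,l in Q:
        l=np.array(l)/1e3;P=[p[0]+c*l[0]-s*l[1],p[1]+s*l[0]+c*l[1],l[2]]
        r.append(proj(C,P)[0]-tz(px,of))
    return np.ravel(r)
for Q in(A,B,A+B):
    f=least_squares(res,[.479,-.205,-.7],args=(Q,),x_scale=[.01,.01,.1],loss="soft_l1");print(f.x,np.round(res(f.x,Q),1))
p=f.x
RT=(405,255,445,290);RS=(360,300,405,370)
draw(T,p,[BOX[0],BOX[4]],"ct",RT,14);draw(S,p,[BOX[0],BOX[4]],"cs",RS,8)
a=cv2.imread("pics/ct.png");b=cv2.imread("pics/cs.png")
H=max(a.shape[0],b.shape[0]);pad=lambda x:cv2.copyMakeBorder(x,0,H-x.shape[0],0,0,0)
cv2.imwrite("pics/cfit2.png",cv2.resize(np.hstack([pad(a),pad(b)]),None,fx=.8,fy=.8))
E
python3 ptfit.py
```

```text
[ 0.47826955 -0.20443245 -0.57630091] [ 0.2 -0.3  0.8 -0.5  0.5  0.2  0.5 -0.1 -0.6  0.3 -0.6 -0.5 -1.2  1.1]
[ 0.48092607 -0.20402795 -0.61720343] [-0.6 -0.3  0.1 -0.3 -0.1  1.   0.2  1.  -0.2  0.6  0.6  0.2 -0.4 -1.9
  0.4 -1.6]
[ 0.47964328 -0.20438561 -0.56894859] [ 0.1 -0.9  0.7 -1.1  0.5 -0.4  0.4 -0.6 -0.6 -0.2 -0.7 -1.1 -1.2  0.5
 -0.6  0.5  0.1 -0.1 -0.1  1.8  0.2  1.2 -0.6  1.3  0.2  0.4 -1.1 -1.2
 -0.3 -1.4]
```

View pics/cfit2.png

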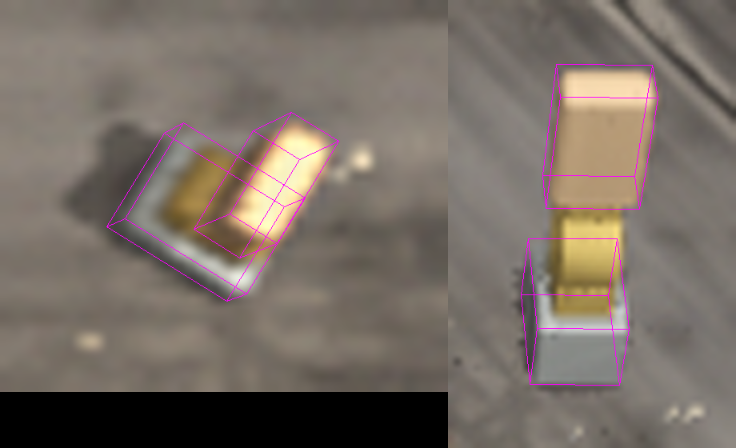

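```bash
python3 - <<'E'
from car import *
T=grab("top");S=grab("side")
z=lambda X,o,f=6:(np.array(X,float)+.5)/f-.5+np.array(o)
t=z((475,480),(350,230)); s=z((157,128),(310,290)); 
for H in(.12,.13,.14,.15,.16): print(H,back(T,[t],H)[0][:2],back(S,[s],H)[0][:2])
print("green",back(T,[z((685,85),(350,230))],.1),back(T,[z((435,480),(350,230))],.12))
E
```

```text
0.12 [ 0.39222088 -0.19587984] [ 0.40655409 -0.17406566]
0.13 [ 0.39208092 -0.19404204] [ 0.401241   -0.18155613]
0.14 [ 0.39194097 -0.19220423] [ 0.3959279 -0.1890466]
0.15 [ 0.39180102 -0.19036643] [ 0.3906148  -0.19653707]
0.16 [ 0.39166106 -0.18852862] [ 0.38530171 -0.20402754]
green [[ 0.5392602  -0.28272448  0.1       ]] [[ 0.39234091 -0.18132048  0.12      ]]
```

>>> {"name": "step_arm", "arguments": {
  "gripper": [100,120,130,130,130],
  "offset": [
    [15,-38,0],
    [15,-38,0],
    [15,-38,0],
    [15,-38,0],
    [15,-38,0]
  ],
  "turn": [0,0,0,0,0],
  "force": 50
}}

```text
time: 1.12
eef_pos: [0.2851, 0.3166, 0.2407]
tcp_rot: [0.0, 0.194, 0.981, 0.0]
force: [0.9, 0.2, 1.3]
width: 0.688
```

>>> {"name": "step_arm", "arguments": {
  "gripper": [130,130,130,130,130],
  "offset": [
    [15,-38,0],
    [15,-38,0],
    [15,-38,0],
    [15,-38,0],
    [15,-38,0]
  ],
  "turn": [-0.03,-0.03,-0.03,-0.03,-0.03]
}}

```text
time: 1.53
eef_pos: [0.3602, 0.1264, 0.2409]
tcp_rot: [0.0, 0.268, 0.963, 0.0]
force: [0.3, 0.7, -0.8]
width: 0.49
```

>>> {"name": "step_arm", "arguments": {
  "gripper": [130,130,130,130,130],
  "offset": [
    [15,-38,0],
    [15,-38,0],
    [15,-38,0],
    [15,-38,0],
    [15,-38,0]
  ],
  "turn": [-0.03,0,0,0,0]
}}

```text
time: 1.95
eef_pos: [0.4353, -0.0639, 0.2409]
tcp_rot: [0.0, 0.282, 0.959, 0.0]
force: [1.1, -0.2, -0.1]
width: 0.489
```

>>> {"name": "step_arm", "arguments": {
  "gripper": [130,130,130,130,130],
  "offset": [
    [12,-38,0],
    [12,-38,0],
    [12,-38,0],
    [8.2,-26.6,0],
    [0,0,0]
  ],
  "turn": [-0.01,0,0,0,0]
}}

```text
time: 2.37
eef_pos: [0.4801, -0.2065, 0.2404]
tcp_rot: [0.001, 0.288, 0.958, -0.0]
force: [0.8, 0.4, -0.6]
width: 0.491
```

```bash
python3 - <<'E'
from car import *
T=grab("top","t1");S=grab("side","s1")
a=cv2.resize(T["color"][230:310,380:480],None,fx=4,fy=4);b=cv2.resize(S["color"][240:400,330:430],None,fx=4,fy=3.5)
o=np.zeros((560,800,3),np.uint8);o[:320,:400]=a;o[:,400:]=b;cv2.imwrite("pics/v2.png",o)
print(env.observe()["eef_pos"])
E
```

```text
[ 0.47898487 -0.20274303  0.24026517]
```

View pics/v2.png

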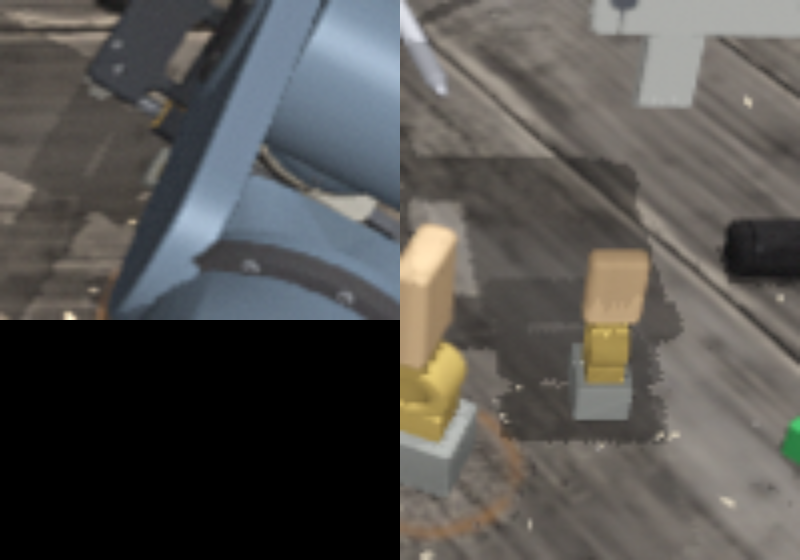

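>>> {"name": "step_arm", "arguments": {
  "gripper": [130,130,130,130,130],
  "offset": [
    [0.5,-1.8,-35],
    [0,0,-35],
    [0,0,-30],
    [0,0,-15],
    [0,0,0]
  ],
  "turn": [0,0,0,0,0]
}}

```text
time: 2.88
eef_pos: [0.4779, -0.2019, 0.1229]
tcp_rot: [-0.003, 0.286, 0.958, 0.001]
force: [-0.5, 0.2, -0.8]
width: 0.488
```

```bash
python3 - <<'E'
from car import *
S=grab("side","s2")
cv2.imwrite("pics/v3.png",cv2.resize(S["color"][220:400,300:500],None,fx=4,fy=3.3))
print(env.observe()["eef_pos"])
E
```

```text
[ 0.47895695 -0.2025898   0.12488156]
```

View pics/v3.png

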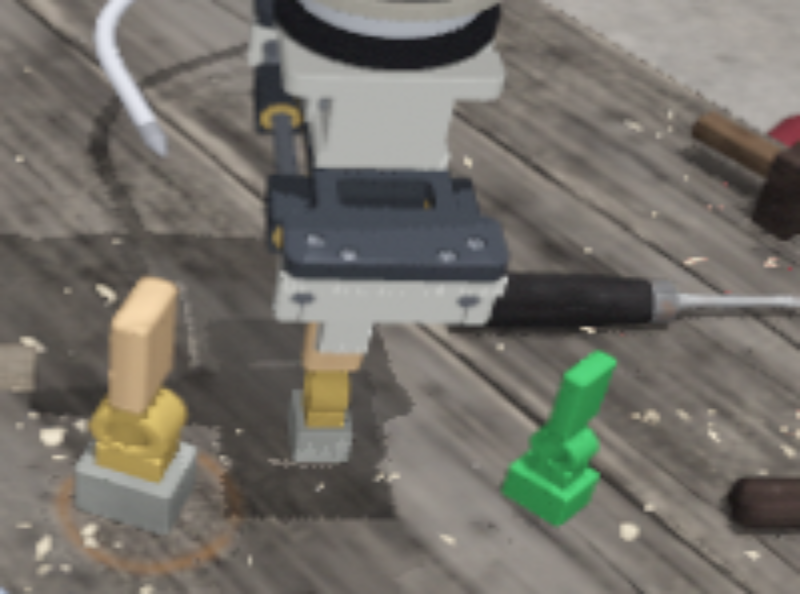

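>>> {"name": "step_arm", "arguments": {
  "gripper": [130,130,130,130],
  "offset": [
    [0,-1.5,-20],
    [0,0,-13],
    [0,0,0],
    [0,0,0]
  ],
  "turn": [0,0,0,0]
}}

```text
time: 3.27
eef_pos: [0.4801, -0.2053, 0.0939]
tcp_rot: [0.0, 0.287, 0.958, -0.0]
force: [0.2, -0.9, 0.1]
width: 0.49
```

Good, that's over the grip. Now I'll close the gripper.

>>> {"name": "step_arm", "arguments": {
  "gripper": [200,255,255,255,255],
  "offset": [
    [0,0,0],
    [0,0,0],
    [0,0,0],
    [0,0,0],
    [0,0,0]
  ],
  "turn": [0,0,0,0,0],
  "force": 50
}}

```text
time: 3.68
eef_pos: [0.4798, -0.2056, 0.093]
tcp_rot: [0.0, 0.287, 0.958, -0.0]
force: [0.6, -0.3, 0.2]
width: 0.18
```

>>> {"name": "step_arm", "arguments": {
  "gripper": [255,255,255,255,255],
  "offset": [
    [0,0,0],
    [0,0,0],
    [0,0,0],
    [0,0,5],
    [0,0,10]
  ],
  "turn": [0,0,0,0,0]
}}

```text
time: 4.1
eef_pos: [0.479, -0.2052, 0.1072]
tcp_rot: [-0.001, 0.287, 0.958, 0.0]
force: [-0.6, 0.8, -1.7]
width: 0.117
```

>>> {"name": "step_arm", "arguments": {
  "gripper": [255,255,255,255,255],
  "offset": [
    [0,0,20],
    [0,0,20],
    [0,5,2],
    [0,10,0],
    [0,10,0]
  ],
  "turn": [0,-0.05,-0.12,-0.12,-0.12]
}}

```text
time: 4.52
eef_pos: [0.4799, -0.1805, 0.1509]
tcp_rot: [0.001, 0.479, 0.878, 0.0]
force: [0.2, 0.5, -1.1]
width: 0.114
```

>>> {"name": "step_arm", "arguments": {
  "gripper": [255,255,255,255,255],
  "offset": [
    [0,10,0],
    [0,15,0],
    [0,15,0],
    [-2,15,0],
    [-2,5,0]
  ],
  "turn": [-0.12,-0.12,-0.12,-0.12,-0.12]
}}

```text
time: 4.93
eef_pos: [0.4755, -0.1191, 0.1503]
tcp_rot: [-0.0, 0.716, 0.698, 0.0]
force: [0.3, -0.5, -1.8]
width: 0.114
```

>>> {"name": "step_arm", "arguments": {
  "gripper": [255,255,255,255],
  "offset": [
    [0,0,0],
    [0,0,0],
    [0,0,0],
    [0,0,0]
  ],
  "turn": [-0.12,-0.12,-0.02,0]
}}

```text
time: 5.27
eef_pos: [0.4758, -0.1206, 0.1502]
tcp_rot: [0.0, 0.799, 0.602, 0.0]
force: [-0.1, -1.0, -1.7]
width: 0.117
```

```bash
python3 - <<'E'
from car import *
T=grab("top","t3");S=grab("side","s3")
o=np.zeros((600,800,3),np.uint8)
o[:480,:400]=cv2.resize(T["color"][200:320,310:410],None,fx=4,fy=4);o[:600,400:]=cv2.resize(S["color"][200:350,300:400],None,fx=4,fy=4);cv2.imwrite("pics/v4.png",o)
E
```

```text
(no output)
```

View pics/v4.png

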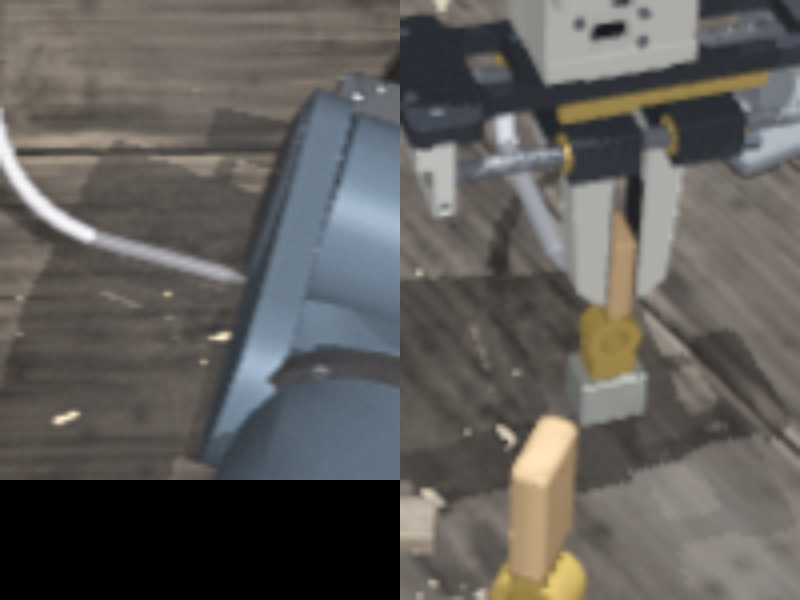

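```bash
cat > chk.py <<'E'
from car import *
import sys
def pose():
    o=env.observe();q=o["tcp_rot"];yy=2*np.arctan2(q[2],q[1])-np.pi/2
    return o["eef_pos"],yy+np.pi/2,o
def overlay(name,roi,sc=6,rod=None,cams=("side",),dx=0):
    for n in cams:
        C=grab(n); e,yaw,o=pose(); p=[e[0]+dx*np.cos(yaw),e[1]+dx*np.sin(yaw),yaw,e[2]-.093]
        draw(C,p,[BOX[0],BOX[4]],name,roi,sc)
        im=cv2.imread(f"pics/{name}.png")
        t=np.linspace(0,2*np.pi,40)
        for sx in(-.008,.008):
          for r in(.0065,.012):
            l=np.c_[np.full(40,sx),r*np.cos(t),r*np.sin(t)+.044]
            c,s=np.cos(yaw),np.sin(yaw)
            P=np.c_[p[0]+c*l[:,0]-s*l[:,1],p[1]+s*l[:,0]+c*l[:,1],p[3]+l[:,2]]
            uv=((proj(C,P)-roi[:2]+.5)*sc-.5).astype(int); cv2.polylines(im,[uv],True,(255,255,0),1)
        cv2.imwrite(f"pics/{name}.png",im)
E
python3 -c "
from chk import *
overlay('v5',(330,240,390,320),7)"
```

```text
(no output)
```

View pics/v5.png

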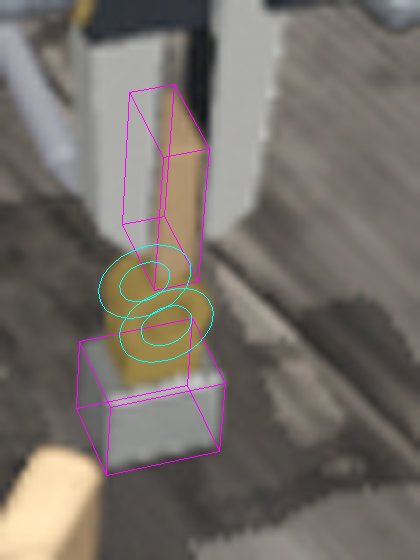

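>>> {"name": "step_arm", "arguments": {
  "gripper": [255,255,255,255,255],
  "offset": [
    [-4.9,1.4,-1.2],
    [4.5,15.4,0],
    [4.5,15.4,0],
    [0,0,0],
    [0,0,0]
  ],
  "turn": [-0.005,0,0,0,0]
}}

```text
time: 5.83
eef_pos: [0.4795, -0.0881, 0.1484]
tcp_rot: [-0.0, 0.8, 0.6, -0.0]
force: [-0.2, -1.0, -2.0]
width: 0.119
```

```bash
python3 -c "
from chk import *
overlay('v6',(320,220,390,305),7)
overlay('v6t',(350,240,400,300),9,cams=('top',))
for i in range(3):
  e,y,o=pose();print(e,y,o['force'])
"
```

```text
[ 0.47951977 -0.08875569  0.14839327] 1.2853994472439814 [ 0.60815075 -0.32799413 -2.55112686]
[ 0.47951977 -0.08875569  0.14839327] 1.2853994472439814 [ 0.60815075 -0.32799413 -2.55112686]
[ 0.47951977 -0.08875569  0.14839327] 1.2853994472439814 [ 0.60815075 -0.32799413 -2.55112686]
```

View pics/v6.png

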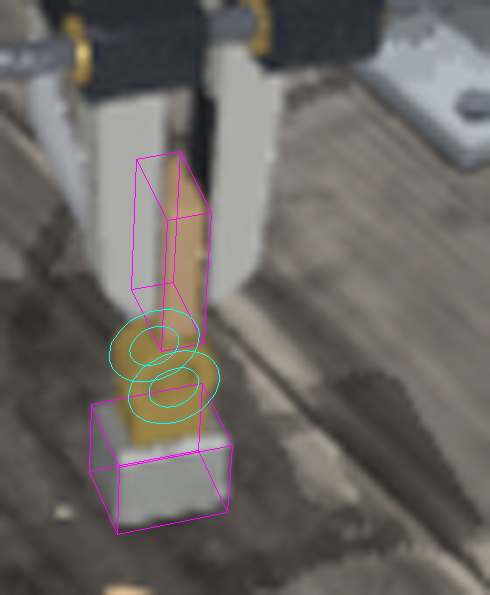

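View pics/v6t.png

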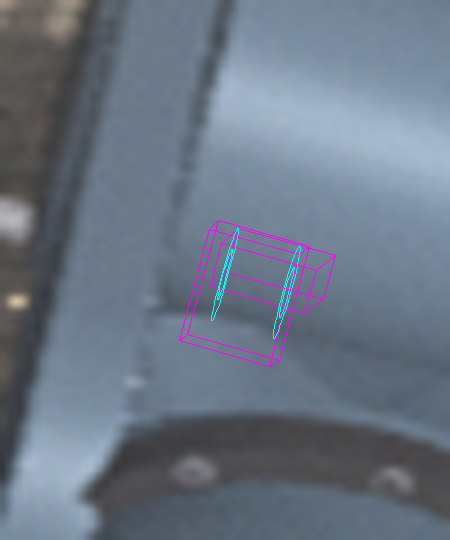

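>>> {"name": "step_arm", "arguments": {
  "gripper": [255,255,255,255,255],
  "offset": [
    [1.4,4.8,0.5],
    [1.4,4.8,0],
    [1.4,4.8,0],
    [0,0,0],
    [0,0,0]
  ],
  "turn": [0,0,0,0,0]
}}

```text
time: 6.35
eef_pos: [0.484, -0.0737, 0.1489]
tcp_rot: [0.0, 0.8, 0.599, -0.0]
force: [0.2, 0.3, -1.9]
width: 0.114
```

>>> {"name": "step_arm", "arguments": {
  "gripper": [255,255,255,255],
  "offset": [
    [1.4,4.8,0],
    [1.4,4.8,0],
    [0,0,0],
    [0,0,0]
  ],
  "turn": [0,0,0,0]
}}

```text
time: 6.68
eef_pos: [0.4869, -0.0641, 0.1489]
tcp_rot: [0.0, 0.8, 0.599, -0.0]
force: [1.0, -0.3, -1.2]
width: 0.116
```

>>> {"name": "step_arm", "arguments": {
  "gripper": [255,255,255,255],
  "offset": [
    [1.1,3.8,0],
    [1.1,3.8,0],
    [0,0,0],
    [0,0,0]
  ],
  "turn": [0,0,0,0]
}}

```text
time: 7.02
eef_pos: [0.489, -0.0566, 0.1489]
tcp_rot: [-0.0, 0.801, 0.599, -0.0]
force: [0.3, -0.2, -1.3]
width: 0.113
```

```bash
python3 -c "
from chk import *
overlay('v7',(310,200,390,290),7)
e,y,o=pose();print(e,y,o['force'],o['ft_torque'])
"
```

```text
[ 0.48898441 -0.05671567  0.14892673] 1.2849701417586339 [ 0.33691669 -0.09927111 -0.35495276] [-0.11235942  0.07420394 -0.00232899]
```

View pics/v7.png

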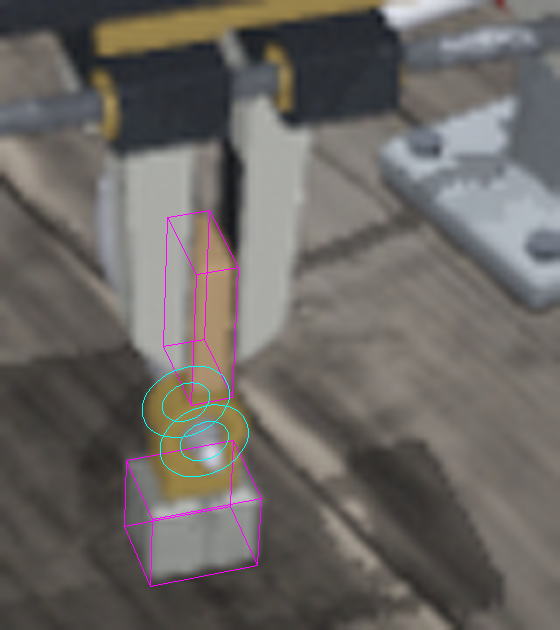

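```bash
cat > path.py <<'E'
from chk import *
from scipy.interpolate import make_smoothing_spline
import json
L=.12*np.deg2rad(75)
def build():
    P={"top":np.array([0.6152402,-0.04902185,-0.02687907]),"side":np.array([0.61693264,-0.04839221,-0.01955294])}
    s=np.arange(.012,.06+L+.045,.003);C=[]
    for n in P:
        c=eyes.camera(n); c["color"]=cv2.imread(f"pics/{n}0.png"); p=P[n]
        X=rodmodel(p,s);N=normals(p,s);m=measure(c,X,N)[:,0]
        m[(s<.055)|(s>.06+L+.005)]=0
        C.append(X+m[:,None]*N)
    A=.3*C[0]+.7*C[1]; print("max view gap mm",1e3*np.abs(C[0]-C[1]).max(0))
    # extend straight
    a=np.r_[0,np.cumsum(np.hypot(*np.diff(A,axis=0).T))]+.012
    return a,A
if __name__=="__main__":
    a,A=build()
    t0=(A[8]-A[0])/np.hypot(*(A[8]-A[0])); t1=(A[-1]-A[-10])/np.hypot(*(A[-1]-A[-10]))
    A=np.r_[[A[0]-.012*t0],A,[A[-1]+.02*t1],[A[-1]+.05*t1]];a=np.r_[0,a,a[-1]+.02,a[-1]+.05]
    sp=[make_smoothing_spline(a,A[:,i],lam=1e-9) for i in(0,1)]
    S=np.arange(0,a[-1],.005);X=np.c_[sp[0](S),sp[1](S)]
    D=np.c_[sp[0](S+.006)-sp[0](S-.006),sp[1](S+.006)-sp[1](S-.006)];Y=np.arctan2(D[:,1],D[:,0])
    np.save("path.npy",np.c_[S,X,Y])
    for r in np.c_[S*1e3,X*1e3,Y][::2]: print(np.round(r,3))
E
python3 path.py
```

```text
max view gap mm [1.81418976 1.37694826]
[  0.    484.431 -72.613   1.287]
[ 10.    487.229 -63.013   1.287]
[ 20.    490.027 -53.412   1.287]
[ 30.    492.824 -43.811   1.287]
[ 40.    495.622 -34.211   1.287]
[ 50.    498.424 -24.611   1.295]
[ 60.    501.031 -14.959   1.303]
[ 70.    503.72   -5.329   1.291]
[ 80.    506.75    4.2     1.243]
[ 90.    510.105  13.615   1.187]
[100.    514.301  22.692   1.1  ]
[110.    519.417  31.273   0.975]
[120.    525.438  39.252   0.86 ]
[130.    532.417  46.406   0.726]
[140.    540.299  52.558   0.609]
[1.50000e+02 5.48801e+02 5.78120e+01 5.08000e-01]
[1.6000e+02 5.5785e+02 6.2041e+01 3.8800e-01]
[1.70000e+02 5.67244e+02 6.54550e+01 3.04000e-01]
[1.80000e+02 5.76876e+02 6.81350e+01 2.24000e-01]
[1.90000e+02 5.86726e+02 6.97540e+01 1.30000e-01]
[2.0000e+02 5.9664e+02 7.0986e+01 6.0000e-02]
[2.10000e+02 6.06601e+02 7.13330e+01 4.80000e-02]
[ 2.20000e+02  6.16593e+02  7.13840e+01 -1.40000e-02]
[ 2.30000e+02  6.26581e+02  7.12590e+01 -1.60000e-02]
[ 2.40000e+02  6.36578e+02  7.10080e+01 -2.10000e-02]
[ 2.50000e+02  6.46575e+02  7.07910e+01 -2.20000e-02]
[ 2.60000e+02  6.56573e+02  7.05730e+01 -2.20000e-02]
[ 2.70000e+02  6.66571e+02  7.03560e+01 -2.20000e-02]
[ 2.80000e+02  6.76568e+02  7.01380e+01 -2.20000e-02]
[ 2.90000e+02  6.86566e+02  6.99210e+01 -2.20000e-02]
[ 3.00000e+02  6.96564e+02  6.97030e+01 -2.20000e-02]
[ 3.10000e+02  7.06561e+02  6.94860e+01 -2.20000e-02]
```

>>> {"name": "step_arm", "arguments": {
  "gripper": [255,255,255,255,255],
  "offset": [
    [1.1,3.8,0],
    [1.4,4.8,0],
    [1.4,4.8,0],
    [1.4,4.8,0],
    [0,0,0]
  ],
  "turn": [0,0,0,0,0]
}}

```text
time: 7.58
eef_pos: [0.4945, -0.0377, 0.1489]
tcp_rot: [-0.0, 0.8, 0.599, 0.0]
force: [0.8, 0.2, -1.6]
width: 0.113
```

>>> {"name": "step_arm", "arguments": {
  "gripper": [255,255,255,255,255],
  "offset": [
    [0,0,0],
    [1.4,4.8,0],
    [1.4,4.8,0],
    [1.4,4.8,0],
    [0,0,0]
  ],
  "turn": [0,0,0,0,0]
}}

```text
time: 8.0
eef_pos: [0.4987, -0.0234, 0.149]
tcp_rot: [-0.0, 0.8, 0.599, 0.0]
force: [0.8, 0.3, -0.6]
width: 0.113
```

```bash
cat > st.py <<'E'
from chk import *
Q=np.load("path.npy")
def near(xy):
    f=np.linspace(Q[0,0],Q[-1,0],3000);X=np.c_[np.interp(f,Q[:,0],Q[:,1]),np.interp(f,Q[:,0],Q[:,2])]
    i=np.hypot(*(X-xy).T).argmin();return f[i],X[i],np.interp(f[i],Q[:,0],Q[:,3])
if __name__=="__main__":
    e,y,o=pose(); s,X,th=near(e[:2]); n=np.array([-np.sin(th),np.cos(th)])
    print("s %.1f lat %.1f z %.1f yawerr %.3f"%(s*1e3,(e[:2]-X)@n*1e3,e[2]*1e3,y-th),"F",np.round(o["force"],1),"M",np.round(o["ft_torque"],2),"t",o["time"])
    f=o["force"]; print("Falong %.1f Flat %.1f"%(f[0]*np.cos(th)+f[1]*np.sin(th),f[:2]@n))
    # next targets
    for d in range(5,50,5):
        z=[np.interp(s+d*1e-3,Q[:,0],Q[:,k]) for k in(1,2,3)]
        z0=[np.interp(s+(d-5)*1e-3,Q[:,0],Q[:,k]) for k in(1,2,3)] if d>5 else [e[0],e[1],y]
        print("  +%d"%d,np.round((z[0]-z0[0])*1e3,1),np.round((z[1]-z0[1])*1e3,1),np.round(z[2]-z0[2],3))
E
python3 st.py
```

```text
s 51.3 lat 0.0 z 149.0 yawerr -0.012 F [ 0.8  0.3 -0.6] M [-0.05  0.07  0.  ] t 8.0
Falong 0.5 Flat -0.7
  +5 1.4 4.8 0.018
  +10 1.3 4.8 -0.002
  +15 1.4 4.8 -0.006
  +20 1.3 4.8 -0.012
  +25 1.5 4.8 -0.026
  +30 1.6 4.7 -0.02
  +35 1.7 4.7 -0.024
  +40 1.8 4.7 -0.039
  +45 2.1 4.5 -0.046
```

>>> {"name": "step_arm", "arguments": {
  "gripper": [255,255,255,255,255],
  "offset": [
    [1.4,4.8,0],
    [1.3,4.8,0],
    [1.4,4.8,0],
    [1.3,4.8,0],
    [0,0,0]
  ],
  "turn": [0,0.005,0,-0.005,0]
}}

```text
time: 8.42
eef_pos: [0.5041, -0.0042, 0.1489]
tcp_rot: [-0.0, 0.801, 0.599, 0.0]
force: [0.3, 0.9, -0.6]
width: 0.114
```

```bash
python3 st.py
```

```text
s 71.2 lat -0.0 z 148.9 yawerr 0.001 F [ 0.3  0.9 -0.6] M [-0.09  0.14  0.05] t 8.4167
Falong 0.9 Flat -0.1
  +5 1.5 4.8 -0.027
  +10 1.6 4.7 -0.02
  +15 1.7 4.7 -0.024
  +20 1.8 4.7 -0.039
  +25 2.1 4.5 -0.046
  +30 2.2 4.5 -0.045
  +35 2.5 4.3 -0.065
  +40 2.8 4.2 -0.057
  +45 3.0 4.0 -0.055
```

>>> {"name": "step_arm", "arguments": {
  "gripper": [255,255,255,255,255],
  "offset": [
    [1.5,4.8,0],
    [1.6,4.7,0],
    [1.7,4.7,0],
    [0,0,0],
    [0,0,0]
  ],
  "turn": [-0.027,-0.02,-0.024,0,0]
}}

```text
time: 8.83
eef_pos: [0.5086, 0.0093, 0.1489]
tcp_rot: [-0.0, 0.821, 0.571, -0.0]
force: [-0.1, -0.5, -1.7]
width: 0.112
```

```bash
python3 st.py
```

```text
s 85.4 lat -0.1 z 148.9 yawerr -0.005 F [-0.1 -0.5 -1.7] M [-0.02  0.05  0.05] t 8.8333
Falong -0.5 Flat -0.1
  +5 1.6 4.7 -0.032
  +10 2.1 4.5 -0.048
  +15 2.1 4.5 -0.04
  +20 2.4 4.4 -0.066
  +25 2.7 4.2 -0.058
  +30 2.9 4.1 -0.054
  +35 3.1 3.9 -0.062
  +40 3.4 3.6 -0.065
  +45 3.6 3.5 -0.069
```

>>> {"name": "step_arm", "arguments": {
  "gripper": [255,255,255,255,255],
  "offset": [
    [1.6,4.7,0],
    [2.1,4.5,0],
    [2.1,4.5,0],
    [0,0,0],
    [0,0,0]
  ],
  "turn": [-0.032,-0.048,-0.04,0,0]
}}

```text
time: 9.25
eef_pos: [0.5144, 0.0227, 0.1489]
tcp_rot: [-0.0, 0.854, 0.521, -0.0]
force: [-0.5, 0.4, -0.6]
width: 0.114
```

```bash
python3 st.py
```

```text
s 100.1 lat -0.0 z 148.9 yawerr -0.003 F [-0.5  0.4 -0.6] M [-0.05  0.08  0.03] t 9.25
Falong 0.1 Flat 0.6
  +5 2.4 4.4 -0.063
  +10 2.7 4.2 -0.058
  +15 2.9 4.1 -0.053
  +20 3.1 3.9 -0.062
  +25 3.4 3.7 -0.064
  +30 3.6 3.5 -0.07
  +35 3.9 3.1 -0.062
  +40 4.0 3.0 -0.055
  +45 4.2 2.7 -0.053
```

>>> {"name": "step_arm", "arguments": {
  "gripper": [255,255,255,255,255],
  "offset": [
    [2.4,4.4,0],
    [2.7,4.2,0],
    [2.9,4.1,0],
    [0,0,0],
    [0,0,0]
  ],
  "turn": [-0.06,-0.058,-0.055,0,0]
}}

```text
time: 9.67
eef_pos: [0.5223, 0.0353, 0.1489]
tcp_rot: [-0.0, 0.895, 0.446, -0.0]
force: [-0.5, -0.4, -1.4]
width: 0.111
```

```bash
python3 st.py
```

```text
s 115.0 lat -0.0 z 148.9 yawerr 0.002 F [-0.5 -0.4 -1.4] M [-0.12  0.17  0.04] t 9.6667
Falong -0.6 Flat 0.1
  +5 3.1 3.9 -0.063
  +10 3.4 3.7 -0.064
  +15 3.6 3.5 -0.07
  +20 3.9 3.1 -0.063
  +25 4.0 3.0 -0.055
  +30 4.2 2.7 -0.053
  +35 4.3 2.6 -0.048
  +40 4.4 2.3 -0.069
  +45 4.6 1.9 -0.051
```

>>> {"name": "step_arm", "arguments": {
  "gripper": [255,255,255,255,255],
  "offset": [
    [3.1,3.9,0],
    [3.4,3.7,0],
    [3.6,3.5,0],
    [0,0,0],
    [0,0,0]
  ],
  "turn": [-0.063,-0.064,-0.068,0,0]
}}

```text
time: 10.08
eef_pos: [0.5323, 0.0464, 0.1488]
tcp_rot: [-0.0, 0.934, 0.357, -0.0]
force: [-0.0, -0.5, -2.3]
width: 0.113
```

```bash
python3 st.py; python3 -c "
from chk import *
overlay('v8',(280,150,370,240),6)"
```

```text
s 129.9 lat 0.1 z 148.8 yawerr 0.002 F [-0.  -0.5 -2.3] M [-0.09  0.1  -0.03] t 10.0833
Falong -0.4 Flat -0.3
  +5 3.9 3.1 -0.065
  +10 4.0 3.0 -0.055
  +15 4.2 2.7 -0.053
  +20 4.3 2.6 -0.048
  +25 4.4 2.3 -0.069
  +30 4.6 1.9 -0.051
  +35 4.6 1.8 -0.041
  +40 4.7 1.6 -0.043
  +45 4.8 1.4 -0.029
```

View pics/v8.png

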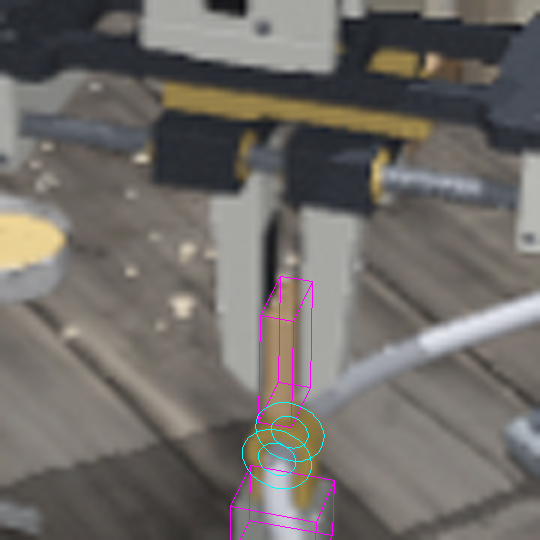

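>>> {"name": "step_arm", "arguments": {
  "gripper": [255,255,255,255,255],
  "offset": [
    [3.9,3.1,0],
    [4.0,3.0,0],
    [4.2,2.7,0],
    [0,0,0],
    [0,0,0]
  ],
  "turn": [-0.063,-0.055,-0.053,0,0]
}}

```text
time: 10.55
eef_pos: [0.5445, 0.0553, 0.1489]
tcp_rot: [0.0, 0.961, 0.276, -0.0]
force: [-0.5, -1.1, -1.2]
width: 0.114
```

```bash
python3 st.py
```

```text
s 144.9 lat 0.0 z 148.9 yawerr 0.002 F [-0.5 -1.1 -1.2] M [-0.07  0.08 -0.03] t 10.55
Falong -1.0 Flat -0.6
  +5 4.3 2.5 -0.05
  +10 4.4 2.3 -0.069
  +15 4.6 1.9 -0.051
  +20 4.6 1.8 -0.041
  +25 4.7 1.6 -0.043
  +30 4.8 1.4 -0.029
  +35 4.8 1.3 -0.05
  +40 4.9 1.0 -0.054
  +45 5.0 0.6 -0.041
```

>>> {"name": "step_arm", "arguments": {
  "gripper": [255,255,255,255,255],
  "offset": [
    [4.3,2.5,0],
    [4.4,2.3,0],
    [4.6,1.9,0],
    [0,0,0],
    [0,0,0]
  ],
  "turn": [-0.052,-0.062,-0.053,0,0]
}}

```text
time: 10.97
eef_pos: [0.5579, 0.0619, 0.1489]
tcp_rot: [0.0, 0.981, 0.194, 0.0]
force: [1.6, -1.0, -2.0]
width: 0.117
```

```bash
python3 st.py
```

```text
s 160.0 lat -0.1 z 148.9 yawerr 0.003 F [ 1.6 -1.  -2. ] M [-0.17 -0.08 -0.02] t 10.9667
Falong 1.1 Flat -1.5
  +5 4.6 1.9 -0.044
  +10 4.7 1.6 -0.043
  +15 4.8 1.4 -0.029
  +20 4.8 1.3 -0.05
  +25 4.9 1.0 -0.054
  +30 5.0 0.6 -0.041
  +35 5.0 0.7 -0.016
  +40 5.0 0.5 -0.054
  +45 5.0 -0.0 -0.019
```

>>> {"name": "step_arm", "arguments": {
  "gripper": [255,255,255,255,255],
  "offset": [
    [4.6,1.8,0],
    [4.7,1.6,0],
    [0,0,0],
    [0,0,0],
    [0,0,0]
  ],
  "turn": [-0.043,-0.04,0,0,0]
}}

```text
time: 11.38
eef_pos: [0.5673, 0.0653, 0.149]
tcp_rot: [0.0, 0.988, 0.153, 0.0]
force: [3.0, -3.0, -3.2]
width: 0.111
```

```bash
python3 st.py
```

```text
s 169.9 lat -0.2 z 149.0 yawerr 0.003 F [ 3.  -3.  -3.2] M [-0.72 -0.44  0.02] t 11.3833
Falong 2.0 Flat -3.8
  +5 4.7 1.6 -0.033
  +10 4.8 1.3 -0.05
  +15 4.9 1.0 -0.054
  +20 5.0 0.6 -0.041
  +25 5.0 0.7 -0.017
  +30 5.0 0.5 -0.053
  +35 5.0 -0.0 -0.019
  +40 5.0 0.4 0.007
  +45 5.0 0.2 -0.039
```

>>> {"name": "step_arm", "arguments": {
  "gripper": [255,255,255],
  "offset": [
    [0.3,-1.0,0],
    [0,0,0],
    [0,0,0]
  ],
  "turn": [0,0,0]
}}

```text
time: 11.63
eef_pos: [0.5672, 0.0647, 0.1489]
tcp_rot: [-0.0, 0.988, 0.152, -0.0]
force: [-0.5, -0.7, -1.1]
width: 0.114
```

```bash
python3 st.py;  python3 -c "
from chk import *
overlay('v9',(280,140,380,240),6)"
```

```text
s 169.7 lat -0.7 z 148.9 yawerr -0.001 F [-0.5 -0.7 -1.1] M [-0.05  0.22  0.  ] t 11.6333
Falong -0.7 Flat -0.6
  +5 4.6 2.0 -0.029
  +10 4.8 1.3 -0.049
  +15 4.9 1.0 -0.054
  +20 5.0 0.6 -0.041
  +25 5.0 0.7 -0.018
  +30 5.0 0.5 -0.052
  +35 5.0 -0.0 -0.02
  +40 5.0 0.4 0.006
  +45 5.0 0.2 -0.037
```

View pics/v9.png

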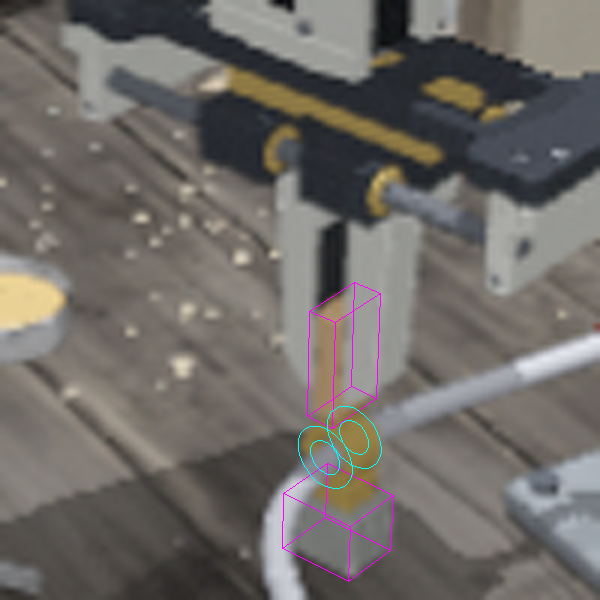

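>>> {"name": "step_arm", "arguments": {
  "gripper": [255,255,255,255,255],
  "offset": [
    [0.2,-0.6,0],
    [4.7,1.5,0],
    [4.8,1.3,0],
    [0,0,0],
    [0,0,0]
  ],
  "turn": [0,-0.035,-0.043,0,0]
}}

```text
time: 12.1
eef_pos: [0.5771, 0.0669, 0.1488]
tcp_rot: [-0.0, 0.993, 0.114, -0.0]
force: [0.7, -0.5, -1.3]
width: 0.114
```

```bash
python3 st.py
```

```text
s 179.9 lat -1.3 z 148.8 yawerr 0.003 F [ 0.7 -0.5 -1.3] M [ 0.01  0.15 -0.  ] t 12.1
Falong 0.6 Flat -0.7
  +5 4.6 2.2 -0.057
  +10 5.0 0.6 -0.041
  +15 5.0 0.7 -0.017
  +20 5.0 0.5 -0.053
  +25 5.0 -0.0 -0.019
  +30 5.0 0.4 0.007
  +35 5.0 0.2 -0.038
  +40 5.0 -0.1 -0.024
  +45 5.0 -0.1 -0.001
```

>>> {"name": "step_arm", "arguments": {
  "gripper": [255,255,255,255,255],
  "offset": [
    [4.9,0.9,0],
    [5.0,0.7,0],
    [0,0,0],
    [0,0,0],
    [0,0,0]
  ],
  "turn": [-0.05,-0.04,0,0,0]
}}

```text
time: 12.52
eef_pos: [0.5868, 0.0684, 0.1488]
tcp_rot: [-0.0, 0.998, 0.069, -0.0]
force: [0.9, -0.1, -1.0]
width: 0.114
```

```bash
python3 st.py
```

```text
s 189.9 lat -1.4 z 148.8 yawerr 0.008 F [ 0.9 -0.1 -1. ] M [-0.02  0.1   0.01] t 12.5167
Falong 0.9 Flat -0.2
  +5 4.8 2.1 -0.025
  +10 5.0 0.5 -0.053
  +15 5.0 -0.0 -0.019
  +20 5.0 0.4 0.007
  +25 5.0 0.2 -0.038
  +30 5.0 -0.1 -0.024
  +35 5.0 -0.1 -0.001
  +40 5.0 -0.0 -0.001
  +45 5.0 -0.1 -0.01
```

>>> {"name": "step_arm", "arguments": {
  "gripper": [255,255,255,255,255],
  "offset": [
    [5.0,0.6,0],
    [5.0,0.4,0],
    [0,0,0],
    [0,0,0],
    [0,0,0]
  ],
  "turn": [-0.035,-0.035,0,0,0]
}}

```text
time: 12.93
eef_pos: [0.5968, 0.0694, 0.1488]
tcp_rot: [0.0, 0.999, 0.034, -0.0]
force: [-0.4, -0.1, -1.3]
width: 0.118
```

```bash
python3 st.py|head -2
```

```text
s 200.2 lat -1.6 z 148.8 yawerr 0.010 F [-0.4 -0.1 -1.3] M [ 0.01  0.16 -0.  ] t 12.9333
Falong -0.5 Flat -0.1
```

>>> {"name": "step_arm", "arguments": {
  "gripper": [255,255,255,255,255],
  "offset": [
    [5.0,0.4,0],
    [5.0,0.3,0],
    [5.0,0.1,0],
    [0,0,0],
    [0,0,0]
  ],
  "turn": [-0.03,-0.03,-0.02,0,0]
}}

```text
time: 13.35
eef_pos: [0.612, 0.0702, 0.1488]
tcp_rot: [-0.0, 1.0, -0.006, -0.0]
force: [1.6, -0.2, -2.0]
width: 0.116
```

```bash
python3 st.py|head -2
```

```text
s 215.4 lat -1.3 z 148.8 yawerr -0.019 F [ 1.6 -0.2 -2. ] M [-0.01  0.18 -0.02] t 13.35
Falong 1.6 Flat -0.2
```

>>> {"name": "step_arm", "arguments": {
  "gripper": [255,255,255,255,255],
  "offset": [
    [5.0,0,0],
    [5.0,-0.1,0],
    [5.0,-0.1,0],
    [0,0,0],
    [0,0,0]
  ],
  "turn": [-0.01,0,0,0,0]
}}

```text
time: 13.77
eef_pos: [0.6274, 0.07, 0.1488]
tcp_rot: [0.0, 1.0, -0.012, -0.0]
force: [0.8, -0.3, -1.3]
width: 0.115
```

```bash
python3 st.py|head -2; python3 -c "
from chk import *
for n,z in(('side',.1),('top',.1)):
  c=eyes.camera(n);c['color']=cv2.imread(f'pics/{n}0.png');h=c['color'].astype(int)
  m=(h[...,2]>120)&(h[...,1]<70)&(h[...,0]<70); P=proj(c,[[.69,.07,.1]])[0]
  v,u=np.nonzero(m);k=(abs(u-P[0])<15)&(abs(v-P[1])<15);u,v=u[k],v[k];print(n,k.sum(),u.min(),u.max(),v.min(),v.max(),back(c,[[u.mean(),v.mean()]],z),back(c,[[u.mean(),v.mean()]],z+.005))
overlay('v10',(300,120,420,220),6)"
```

```text
s 230.9 lat -1.2 z 148.8 yawerr -0.005 F [ 0.8 -0.3 -1.3] M [0.03 0.16 0.01] t 13.7667
Falong 0.8 Flat -0.3
side 24 380 386 193 199 [[0.69659951 0.06941416 0.1       ]] [[0.69129382 0.06350255 0.105     ]]
top 20 303 311 177 180 [[0.69250896 0.06947639 0.1       ]] [[0.69130122 0.069375   0.105     ]]
```

View pics/v10.png

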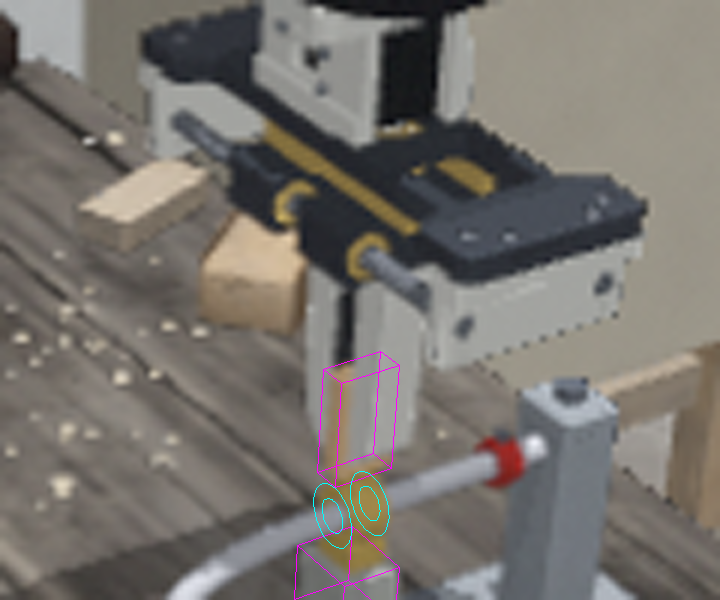

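>>> {"name": "step_arm", "arguments": {
  "gripper": [255,255,255,255,255],
  "offset": [
    [5.0,-0.1,0],
    [5.0,-0.1,0],
    [5.0,-0.1,0],
    [5.0,-0.1,0],
    [0,0,0]
  ],
  "turn": [0,0,0,0,0]
}}

```text
time: 14.33
eef_pos: [0.6482, 0.0696, 0.1489]
tcp_rot: [-0.0, 1.0, -0.012, 0.0]
force: [0.4, -1.2, -2.6]
width: 0.114
```

>>> {"name": "step_arm", "arguments": {
  "gripper": [255,255,255,255,255],
  "offset": [
    [5.0,-0.1,0],
    [5.0,-0.1,0],
    [5.0,-0.1,0],
    [0,0,0],
    [0,0,0]
  ],
  "turn": [0,0,0,0,0]
}}

```text
time: 14.75
eef_pos: [0.6623, 0.0693, 0.1488]
tcp_rot: [0.0, 1.0, -0.012, -0.0]
force: [0.4, -0.1, -1.2]
width: 0.115
```

>>> {"name": "step_arm", "arguments": {
  "gripper": [255,255,255,255,255],
  "offset": [
    [4.0,-0.1,0],
    [3.0,-0.1,0],
    [2.0,0,0],
    [0,0,0],
    [0,0,0]
  ],
  "turn": [0,0,0,0,0]
}}

```text
time: 15.17
eef_pos: [0.6712, 0.0691, 0.1488]
tcp_rot: [-0.0, 1.0, -0.012, -0.0]
force: [-0.7, 0.2, -1.5]
width: 0.112
```

>>> {"name": "step_arm", "arguments": {
  "gripper": [255,255,255,255,255],
  "offset": [
    [1.5,0,0],
    [1,0,0],
    [0,0,0],
    [0,0,0],
    [0,0,0]
  ],
  "turn": [0,0,0,0,0]
}}

```text
time: 15.58
eef_pos: [0.6737, 0.0691, 0.1489]
tcp_rot: [-0.0, 1.0, -0.012, -0.0]
force: [1.4, 0.1, -1.6]
width: 0.116
```

>>> {"name": "step_arm", "arguments": {
  "gripper": [255,255,255,255,255],
  "offset": [
    [1,0,0],
    [1,0,0],
    [0.5,0,0],
    [0,0,0],
    [0,0,0]
  ],
  "turn": [0,0,0,0,0]
}}

```text
time: 16.0
eef_pos: [0.6762, 0.0691, 0.1489]
tcp_rot: [-0.0, 1.0, -0.012, -0.0]
force: [0.2, -0.4, -2.0]
width: 0.116
```

>>> {"name": "step_arm", "arguments": {
  "gripper": [255,255,255,255],
  "offset": [
    [1,0,0],
    [0.5,0,0],
    [0,0,0],
    [0,0,0]
  ],
  "turn": [0,0,0,0]
}}

```text
time: 16.33
eef_pos: [0.6777, 0.0691, 0.1489]
tcp_rot: [-0.0, 1.0, -0.012, -0.0]
force: [0.9, -0.1, -1.4]
width: 0.117
```

>>> {"name": "step_arm", "arguments": {
  "gripper": [255,255,255],
  "offset": [
    [0.6,0,0],
    [0,0,0],
    [0,0,0]
  ],
  "turn": [0,0,0]
}}

```text
time: 16.58
eef_pos: [0.6782, 0.0691, 0.1489]
tcp_rot: [0.0, 1.0, -0.012, -0.0]
force: [-1.1, -0.4, -0.5]
width: 0.115
```

>>> {"name": "step_arm", "arguments": {
  "gripper": [255,255,255],
  "offset": [
    [0.6,0,0],
    [0,0,0],
    [0,0,0]
  ],
  "turn": [0,0,0]
}}

```text
time: 16.83
eef_pos: [0.6784, 0.0691, 0.1489]
tcp_rot: [0.0, 1.0, -0.012, -0.001]
force: [-5.7, 0.2, 2.2]
width: 0.111
```

>>> {"name": "step_arm", "arguments": {
  "gripper": [255,255,255],
  "offset": [
    [0.6,0,0],
    [0,0,0],
    [0,0,0]
  ],
  "turn": [0,0,0]
}}

```text
time: 17.08
eef_pos: [0.6785, 0.0691, 0.1489]
tcp_rot: [0.0, 1.0, -0.012, -0.001]
force: [-8.3, -0.7, 3.9]
width: 0.112
```

>>> {"name": "step_arm", "arguments": {
  "gripper": [255,255,255,255],
  "offset": [
    [0.3,0,0],
    [0,0,0],
    [0,0,0],
    [0,0,0]
  ],
  "turn": [0,0,0,0]
}}

```text
time: 17.42
eef_pos: [0.6786, 0.0691, 0.1489]
tcp_rot: [0.0, 1.0, -0.012, -0.002]
force: [-11.2, -1.0, 5.0]
width: 0.112
```

```bash
python3 st.py|head -2;  python3 -c "
from chk import *
overlay('v11',(320,120,440,220),6)"
```

```text
s 282.0 lat -0.9 z 148.9 yawerr -0.001 F [-11.2  -1.    5. ] M [-0.02  2.1  -0.02] t 17.4167
Falong -11.2 Flat -1.2
```

View pics/v11.png

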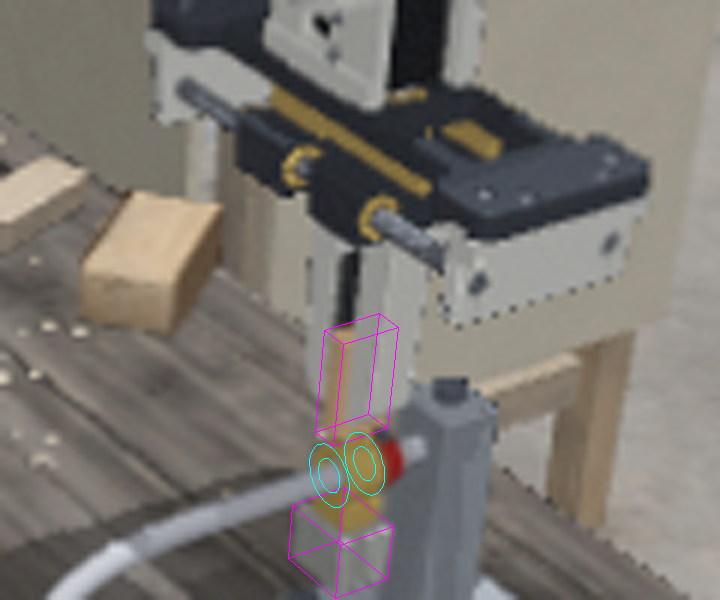

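>>> {"name": "step_arm", "arguments": {
  "gripper": [255,255,255,255],
  "offset": [
    [-0.5,0,-0.4],
    [-0.5,0,-0.4],
    [0,0,0],
    [0,0,0]
  ],
  "turn": [0,0,0,0]
}}

```text
time: 17.8
eef_pos: [0.6784, 0.0692, 0.1481]
tcp_rot: [0.0, 1.0, -0.012, -0.001]
force: [-5.2, 0.4, 2.5]
width: 0.114
```

>>> {"name": "step_arm", "arguments": {
  "gripper": [255,255,255],
  "offset": [
    [-0.4,0,0],
    [0,0,0],
    [0,0,0]
  ],
  "turn": [0,0,0],
  "force": 10
}}

```text
time: 18.05
eef_pos: [0.6784, 0.0692, 0.148]
tcp_rot: [-0.0, 1.0, -0.012, -0.0]
force: [-2.7, 1.3, -0.1]
width: 0.12
```

>>> {"name": "step_arm", "arguments": {
  "gripper": [210,200,190,180,170],
  "offset": [
    [0,0,0],
    [0,0,0],
    [0,0,0],
    [0,0,0],
    [0,0,0]
  ],
  "turn": [0,0,0,0,0]
}}

```text
time: 18.47
eef_pos: [0.6786, 0.0691, 0.1482]
tcp_rot: [0.0, 1.0, -0.012, 0.0]
force: [0.2, -0.5, 0.9]
width: 0.311
```

>>> {"name": "step_arm", "arguments": {
  "gripper": [165,160,160,160,160],
  "offset": [
    [0,0,0],
    [0,0,0],
    [0,0,0],
    [0,0,0],
    [0,0,0]
  ],
  "turn": [0,0,0,0,0]
}}

```text
time: 18.88
eef_pos: [0.6784, 0.0691, 0.1481]
tcp_rot: [0.0, 1.0, -0.012, -0.0]
force: [0.2, 0.1, 0.3]
width: 0.374
```

```bash
python3 st.py|head -2;  python3 -c "
from chk import *
overlay('v12',(320,120,440,220),6)"
```

```text
s 281.8 lat -1.0 z 148.1 yawerr -0.001 F [0.2 0.1 0.3] M [0.03 0.19 0.  ] t 18.8833
Falong 0.2 Flat 0.1
```

View pics/v12.png

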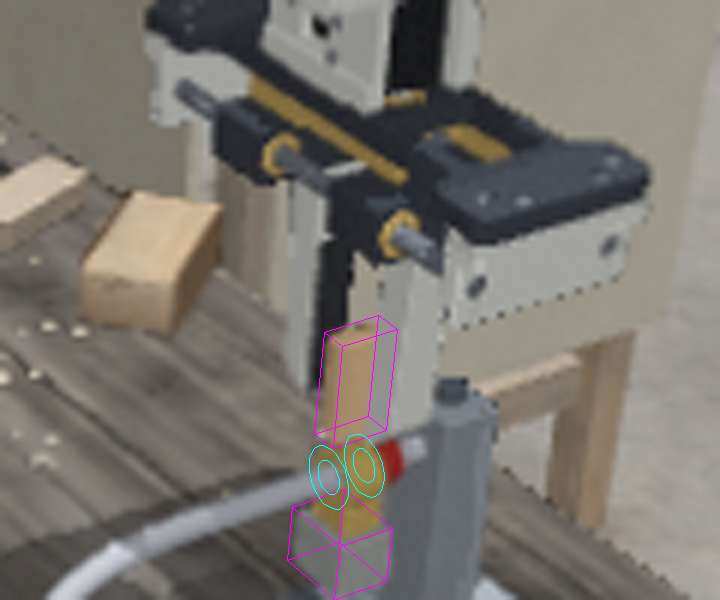

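Released; it hangs upright against the collar. I'll retract straight up.

>>> {"name": "step_arm", "arguments": {
  "gripper": [160,160,160,160,160],
  "offset": [
    [0,0,5],
    [0,0,10],
    [0,0,20],
    [0,0,30],
    [0,0,30]
  ],
  "turn": [0,0,0,0,0]
}}

```text
time: 19.35
eef_pos: [0.6781, 0.0691, 0.2448]
tcp_rot: [0.0, 1.0, -0.012, -0.0]
force: [0.1, 0.5, -0.1]
width: 0.37
```

>>> {"name": "step_arm", "arguments": {
  "gripper": [160,160,160,160,160],
  "offset": [
    [-30,0,20],
    [-40,0,0],
    [-40,0,0],
    [-40,0,0],
    [-40,0,0]
  ],
  "turn": [0,0,0,0,0]
}}

```text
time: 19.77
eef_pos: [0.4865, 0.0691, 0.264]
tcp_rot: [-0.0, 1.0, -0.012, 0.001]
force: [-1.1, 0.9, 0.8]
width: 0.372
```

>>> {"name": "step_arm", "arguments": {
  "gripper": [160,160,160,160,160],
  "offset": [
    [-40,0,0],
    [-40,0,0],
    [-20,0,0],
    [0,0,0],
    [0,0,0]
  ],
  "turn": [0,0,0,0,0]
}}

```text
time: 20.18
eef_pos: [0.3884, 0.0692, 0.2644]
tcp_rot: [-0.0, 1.0, -0.011, 0.001]
force: [-0.0, 0.1, 0.7]
width: 0.377
```

```bash
python3 -c "
from chk import *
T=grab('top','t9');S=grab('side','s9')
o=np.zeros((600,800,3),np.uint8)
o[:560,:400]=cv2.resize(T['color'][150:220,280:330],None,fx=8,fy=8);o[:560,400:]=cv2.resize(S['color'][180:250,350:400],None,fx=8,fy=8);cv2.imwrite('pics/v13.png',o)"
```

```text
(no output)
```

View pics/v13.png

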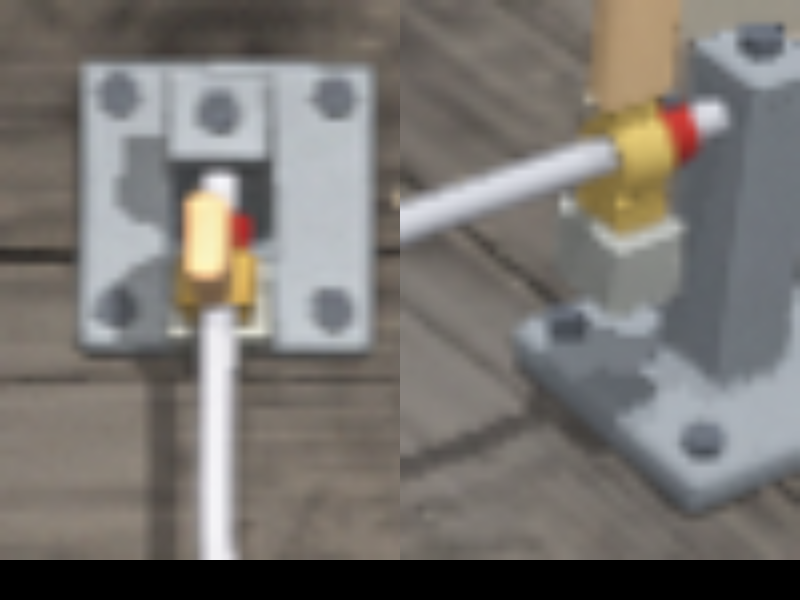

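View pics/s9.png

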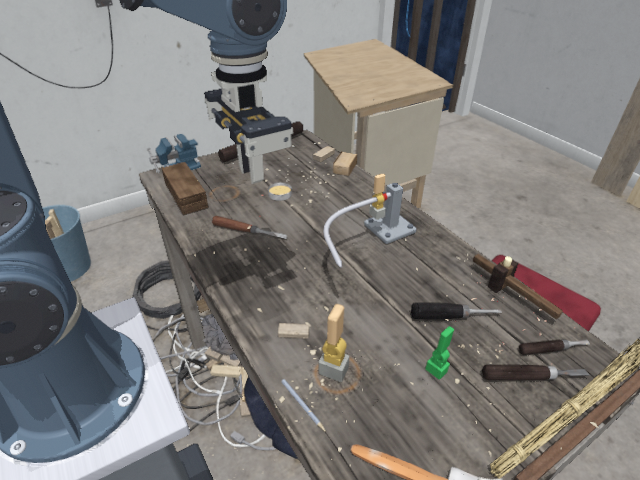

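```bash
python3 -c "
from chk import *
S=grab('side','s10');T=grab('top')
print(cv2.absdiff(S['color'],cv2.imread('pics/s9.png'))[170:250,340:420].max())
o=np.hstack([cv2.resize(S['color'][168:218,365:400],(420,600),interpolation=cv2.INTER_CUBIC),cv2.resize(cv2.imread('pics/t9.png')[168:198,298:318],(380,600),interpolation=cv2.INTER_CUBIC)])
cv2.imwrite('pics/v14.png',o)"
```

```text
4
```

View pics/v14.png

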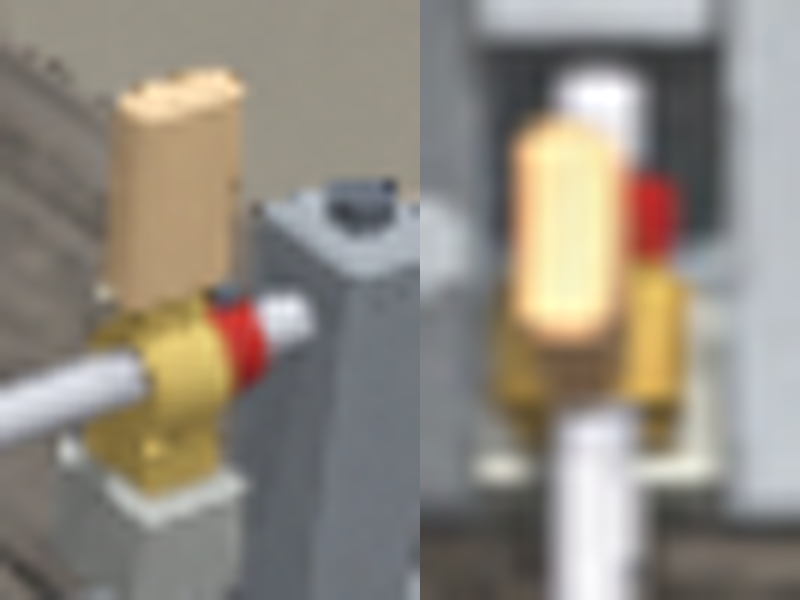

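The bush touches the collar in both views, and the carriage is still and upright, so I'm handing in.

```bash
python3 -c "
from workcell import env
env.hand_in(); print(env.observe()['time'])"
```

```text
the job is handed in; nothing more can be done
the job is handed in; nothing more can be done
```

The honing carriage is home against the red collar, hanging upright on the rod, and I've let go of it and handed the job in at about 20 s of the 72 s allowed.

- **Carriage:** I took the smaller non-green carriage, and the camera showed the rod tip coming through the bore as it was threaded on.
- **Bend:** I followed the bend as measured in both camera images. Late in the bend I felt about 4 N sideways against the rod, so I eased over about 1.5 mm. Past that point the path ran about 1 mm off my camera estimate, within the cameras' stated 2 mm calibration error.
- **Push:** It was pressed against the collar up to 11.2 N along the rod, with about 5 N upward at the same time. Before opening the fingers I eased the push to about 3 N. The largest push I read was below the 20 N limit, but I only read the force at the end of each move, so brief peaks between readings would not show.
- **Last checks:** Both cameras show the bush against the collar with no visible gap. The grip is upright, leaning an estimated 0.05 rad. Two pictures taken before hand-in matched, so it was at rest. The gripper was clear, and the other tools looked where they started; I didn't measure them.

No check failed. The hand-in reports no verdict.

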